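# Plug-gauge the drilled stand-off blocks and fit the good one to the rail

### The arm

A 6-joint arm with a two-finger parallel gripper is mounted at the origin on the work surface; the furniture and walls round the work are solid. World frame = base frame: x ahead of the robot, y to its left, z up, the work surface at z = 0. Lengths are in m, angles in rad, forces in N, time in s.
With the tool pointing down it reaches from about 0.375 to 0.975 m from the base axis. Payload 3.8 kg.
Tool frame: the origin (TCP) lies on the centre line of the jaws, within the pads' length; the fingertips stand 25 mm ahead of it and the grasp point (between the pads) lies 6 mm ahead of it; z points along the fingers, y is the direction in which the jaws open and shut (so a half turn about z gives the same grasp; the last joint's range is limited). The gripper opens to 85 mm and grips with 20 to 120 N. Pads are 22 mm wide; open, the fingers measure 114 mm over their backs; the gripper's body (76 mm by 85 mm) begins 54 mm behind the grasp point. The pads swing forward as they close: fully open they stand 13 mm farther back than shut.
Start: joints at [-1.2, 0.264, 1.604, -0, 1.274, -0.037], TCP at [0.268, -0.62, 0.256] pointing down, gripper open.
Joint ranges: [-2.63, 2.63], [-0.94, 2.18], [0.31, 2.57], [-1.31, 4.45], [0, 2.66], [-2.55, 2.55]. Speed limits (rad/s): [2.57, 2.57, 3.14, 3.14, 3.14, 3.14].

### API

Orientations are given as a rotation vector (axis times angle).
In Python, from workcell import bot gives the robot as it stands.
- The arm moves only by the tool servo_tool, never from a script. Its argument "moves" is a list of rows, each a list of 3 entries, a list of its own where there are three numbers: the closure in counts, from 0 (fully open) to 255 (shut), then the shift along the tool's x, y, z in m, then the turn about the tool's z in rad. A call has exactly 8 rows; each row shifts and turns the pose as measured when the row begins, along the tool's axes as they then stand; what a row does not reach is not made up. A row lasts 1/12 s, in which the tool goes at most 41.7 mm and 7.16 degrees, less where a joint would pass 70% of its speed; a pose out of reach is approached as far as the arm can. A call is refused whole if a number of a shift passes 0.0417 or a number of a turn 0.125, either way. A call with a gripper value outside its range is refused whole. The fingers move at their own pace and stop on an object; "newtons" is the grip in N (left out, the last holds). Time passes only in rows, so rows that do not move let the fingers close, or fill a call up. It gives the time, the measured TCP pose, the force and the opening at its end, in the units of the state.
- bot.read_state(): the state, without advancing time (a new reading comes with each control period).
- bot.read_camera(name): name is "side" or "top"; returns a dict with "pixels" (480x640x3 uint8, red, green, blue), "depth" (480x640 float32, m along the optical axis (not along the pixel's ray), 0 where there is no reading), "intrinsics" (3x3 intrinsics, pixels), "dist" ([k1, k2, p1, p2, k3] as OpenCV has them; the pictures are not rectified), "R" (3x3) and "t" (3): a world point X has camera coordinates R X + t. Camera axes: x right, y down, z forward; pixel columns grow to the right and rows downward; lengths in m; the calibration is good to about 2 mm. A picture is of the moment at which its call begins.
- bot.finish_job(): hands the job in, once; it reports no verdict.
The state is a dict: "time": time; "q": joint angles; "joint_vel": joint speeds; "joint_torque": joint torques, N m; "tool_pos": TCP position; "tcp_rot": TCP orientation; "wrist_force": force on the tool from outside, world axes, zero at the start; "torque": the same for the moment, N m; "width": opening from 0.0 (shut) to 1.0 (fully open).
Only numpy, scipy, OpenCV 4.12 (cv2) and the standard library are available. Lean on these libraries where they do the work, as an engineer would, in place of code of your own. Each camera call takes 0.05 s, during which the arm holds its last target.

### The job

Gauge the three drilled stand-off blocks with the plug gauge from the stand, one after the other from the left of the row to the right: the one that is bored right through lets the pin down until the collar rests on it, in the others it stops short, so feel gently and never force it. Put the gauge back upright and fully home in its stand, then fit the block that passed onto the empty dowel of the rail, gently, fully down and square with the rail; leave the other two standing in their nests and everything else where it is.

Things in the scene. Friction and masses are not known exactly. Their poses are not given: they have to be found in the camera images.
- gauge_handle (a point): middle of the handle of the steel plug gauge that stands upright in its stand: dark hexagonal handle, 20 mm across flats, 50 long; z points up along the axis, x is square to a pair of flats (so are the directions 60 degrees either way). Underside of the collar 34 mm below this point, pin tip 64 mm below, top end 27 mm above. 0.15 kg
- gauge: the whole plug gauge, origin at the pin's tip: below the handle a steel collar 28 mm across and 5 thick, then a round pin 15 mm across and 30 long whose lowest 8 mm taper to 7 mm
- gauge_tip (a point): centre of the flat end of the gauge's pin, 30 mm below the underside of its collar; axes as the handle's
- stand_mouth (a point): centre of the mouth of the gauge's fixed wooden stand (62x62 mm block on a 74 mm foot, top face 36 mm above the bench): a 19 mm hole, straight down and right through; the gauge rests with its collar on the top face
- block_a_c (a point): centre (half-way up; top face 20 mm above) of one of three outwardly alike pale drilled wooden blocks, 44x44 mm, 40 high, about 80 g, each in a nest of the board; z up, x and y square to its sides. Drilled by hand from the top: the bore's axis lies up to 2.5 mm off the block's centre to any side
- block_b_c (a point): centre (half-way up; top face 20 mm above) of one of three outwardly alike pale drilled wooden blocks, 44x44 mm, 40 high, about 80 g, each in a nest of the board; z up, x and y square to its sides. Drilled by hand from the top: the bore's axis lies up to 2.5 mm off the block's centre to any side
- block_c_c (a point): centre (half-way up; top face 20 mm above) of one of three outwardly alike pale drilled wooden blocks, 44x44 mm, 40 high, about 80 g, each in a nest of the board; z up, x and y square to its sides. Drilled by hand from the top: the bore's axis lies up to 2.5 mm off the block's centre to any side
- block_a: the whole block of block_a_c; origin under its centre. One of the three has its 16.5 mm bore right through and takes the gauge to the collar; in the other two it stops at a hard step, 12 mm or more down, and only a 6 mm pilot hole goes on. Names and places do not tell which is which
- block_b: the whole block of block_b_c; origin under its centre. One of the three has its 16.5 mm bore right through and takes the gauge to the collar; in the other two it stops at a hard step, 12 mm or more down, and only a 6 mm pilot hole goes on. Names and places do not tell which is which
- block_c: the whole block of block_c_c; origin under its centre. One of the three has its 16.5 mm bore right through and takes the gauge to the collar; in the other two it stops at a hard step, 12 mm or more down, and only a 6 mm pilot hole goes on. Names and places do not tell which is which
- nest_left (a point): centre of the floor of the left-hand (the robot's left) nest of the fixed plywood gauging board (92x272 mm, nest floor 8 mm above the bench): a 47 mm square pocket, its rails 6 mm above its floor, so a block has about 1.5 mm of play each way. Nests 80 mm apart in a row; board x points away from the robot, y along the row to the left
- nest_mid (a point): centre of the floor of the middle nest of the fixed plywood gauging board (92x272 mm, nest floor 8 mm above the bench): a 47 mm square pocket, its rails 6 mm above its floor, so a block has about 1.5 mm of play each way. Nests 80 mm apart in a row; board x points away from the robot, y along the row to the left
- nest_right (a point): centre of the floor of the right-hand nest of the fixed plywood gauging board (92x272 mm, nest floor 8 mm above the bench): a 47 mm square pocket, its rails 6 mm above its floor, so a block has about 1.5 mm of play each way. Nests 80 mm apart in a row; board x points away from the robot, y along the row to the left
- dowel_foot (a point): foot of the empty near dowel, on the top face of the fixed dark wooden rail at the right (bar 215x52 mm, 12 thick): a wooden dowel 14 mm across stands 28 mm up from here, its top 6 mm tapering to 7 mm. Rail x runs along the bar away from the robot; the other dowel, 120 mm that way, already carries a 44x44x40 mm block, part of the rail
- rail: the whole rail with its dowels and the block on the far dowel; origin under its middle, x along the bar
- glue_bottle: white glue bottle with a coloured spout, 44x55x192 mm, upright at the back left; origin under its centre
- tape_measure: pocket tape measure, 30x70x54 mm, standing in front of the board; origin under its centre
- marker_pencil: red pencil, 142 mm long, 7 thick, lying in front of the board; origin under its middle
There are look-alikes about, which are no part of the job. What is shaped like the block_b but grey or purple is not meant. There is more than one size of the gauge; the one meant has the size given above.

How it is judged:
By the outcome, as a careful person would: the job done as asked, in the order asked, and still so for the second after the job is handed in, with the robot touching nothing.
It also fails if it takes over 72 s, if anything falls off the work surface, if the arm or the gripper's body presses on something with over 40 N, if the wrist force passes 120 N, or if a joint passes its speed limit or range.

## Working session

There is one attempt and no reset: what is moved stays moved. The work goes in short steps, Python scripts to look and compute and a tool call to move; the robot and the scene stay as the last step left them, time stands still between calls to the robot, and variables do not carry over. Pictures are saved under pics/ and viewed, and the job is handed in when it is done.

Besides the shell and the picture viewer there is one more tool, called after "Emit:" by a JSON object that holds its "api" and its "payload". servo_tool: Moves the arm, as the interface text tells. Its arguments: {"type":"object","properties":{"moves":{"type":"array","items":{"type":"array"}},"newtons":{"type":"number"}},"required":["moves"]}

```bash
ls; mkdir -p pics
python3 - <<'E'
from workcell import bot
import cv2,numpy as np
s=bot.read_state();print(s)
for n in("top","side"):
    c=bot.read_camera(n)
    cv2.imwrite(f"pics/{n}0.png",c["pixels"][:,:,::-1])
    np.savez(f"{n}0.npz",**c)
    print(n,c["intrinsics"],c["dist"],c["R"],c["t"])
E
```

```text
pics
{'time': 0.0, 'q': array([-1.19991771e+00,  2.64729996e-01,  1.60537879e+00, -1.74406424e-05,
        1.27369879e+00, -3.69024425e-02]), 'joint_vel': array([-0.00089947,  0.00037652, -0.00076251,  0.00027294, -0.00027387,
       -0.00103471]), 'joint_torque': array([ 1.38074720e-03, -5.15103471e+01, -3.67312825e+01, -1.22977403e-04,
        1.28160033e-02,  3.08977940e-05]), 'tool_pos': array([ 0.26743318, -0.61902389,  0.25497498]), 'tcp_rot': array([-3.07438059e+00, -6.35678360e-01,  6.03690595e-04]), 'wrist_force': array([-0.00491712,  0.76572137,  0.26574188]), 'torque': array([-0.05913193,  0.00833184, -0.01234635]), 'width': 0.9960763764746637}
top [[556.781482     0.         313.32704786]
 [  0.         556.781482   236.97135511]
 [  0.           0.           1.        ]] [-0.1035762  0.         0.         0.         0.       ] [[ 0.0231791  -0.99959894  0.016269  ]
 [-0.98093999 -0.02588077 -0.19257963]
 [ 0.19292345 -0.01149509 -0.98114648]] [-0.09290933  0.4198314   1.56099377]
side [[549.03678184   0.         313.14865656]
 [  0.         549.03678184 239.72089483]
 [  0.           0.           1.        ]] [0.05042648 0.         0.         0.         0.        ] [[-0.98303446 -0.18238088 -0.0195056 ]
 [-0.08868021  0.56566987 -0.81984963]
 [ 0.16055863 -0.80421068 -0.57224655]] [0.42040494 0.13497566 1.34298281]
```

View pics/top0.png

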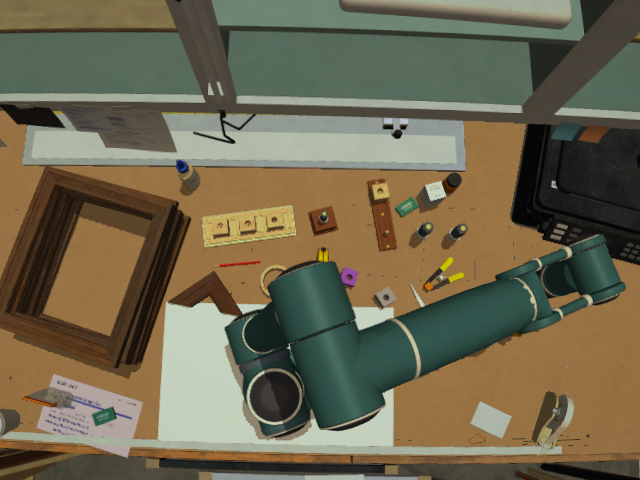

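View pics/side0.png

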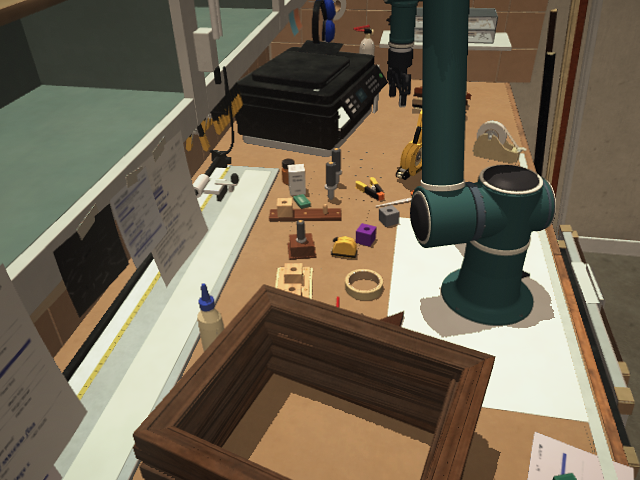

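Run:
```python
import cv2,numpy as np
t=cv2.imread("pics/top0.png");s=cv2.imread("pics/side0.png")
cv2.imwrite("pics/top0z.png",cv2.resize(t[165:275,190:350],None,fx=5,fy=5,interpolation=cv2.INTER_CUBIC))
cv2.imwrite("pics/top0y.png",cv2.resize(t[165:275,330:480],None,fx=5,fy=5,interpolation=cv2.INTER_CUBIC))
cv2.imwrite("pics/side0z.png",cv2.resize(s[140:300,240:400],None,fx=3.7,fy=3.7,interpolation=cv2.INTER_CUBIC))
```

```text
(no output)
```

View pics/top0z.png

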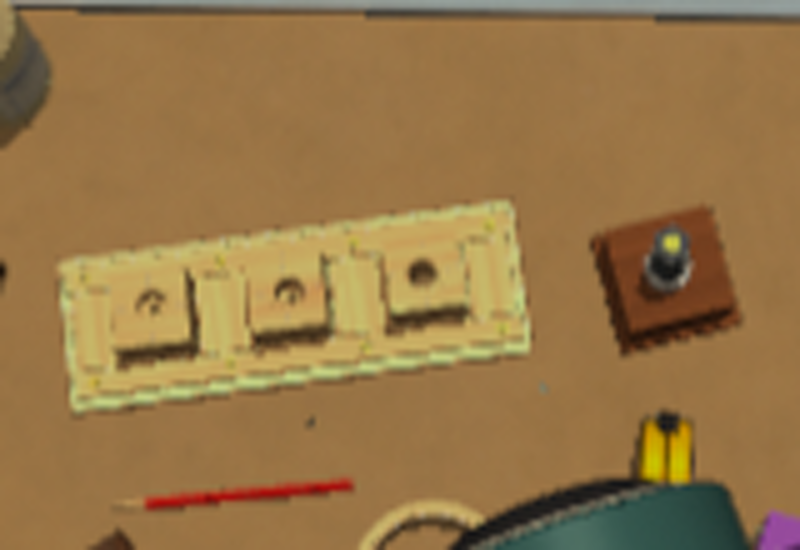

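View pics/top0y.png

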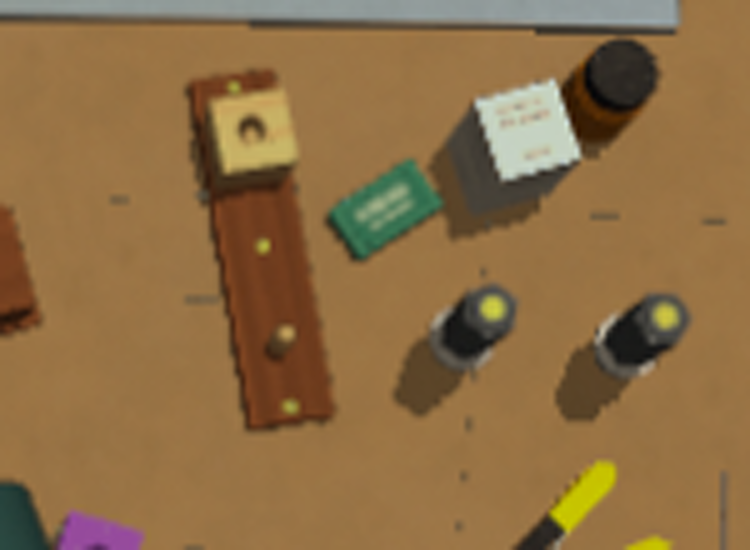

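View pics/side0z.png

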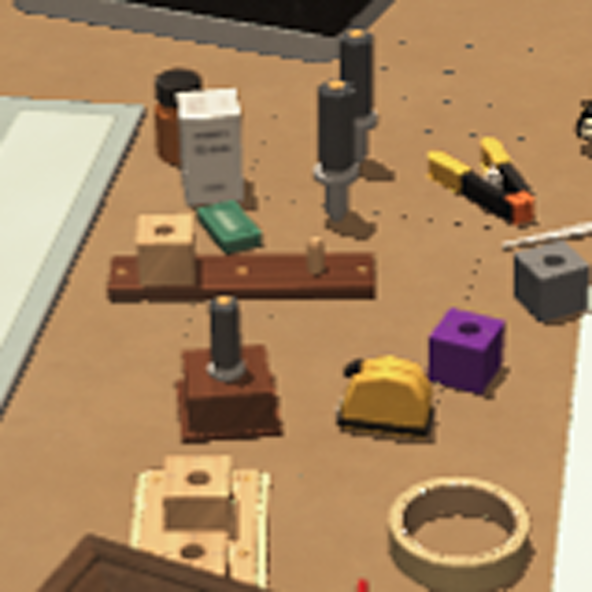

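```bash
cat > h.py <<'E'
import numpy as np,cv2
from scipy.spatial.transform import Rotation as Ro
class Cam:
    def __init__(s,f):
        c=np.load(f) if isinstance(f,str) else f
        s.K=c["intrinsics"];s.d=np.array(c["dist"],float);s.R=c["R"];s.t=c["t"];s.im=c["pixels"];s.dep=c["depth"]
        s.C=-s.R.T@s.t
    def ray(s,uv):
        p=cv2.undistortPoints(np.array(uv,float).reshape(-1,1,2),s.K,s.d).reshape(-1,2)
        return np.c_[p,np.ones(len(p))]@s.R
    def plane(s,uv,z):
        r=s.ray(uv);return s.C+r*((z-s.C[2])/r[:,2])[:,None]
    def proj(s,X):
        return cv2.projectPoints(np.array(X,float).reshape(-1,1,3),cv2.Rodrigues(s.R)[0],s.t,s.K,s.d)[0].reshape(-1,2)
    def crop(s,x0,y0,w,h,f,name):
        cv2.imwrite(name,cv2.resize(s.im[y0:y0+h,x0:x0+w,::-1],None,fx=f,fy=f,interpolation=cv2.INTER_CUBIC))
def tri(c1,uv1,c2,uv2):
    a=c1.ray([uv1])[0];b=c2.ray([uv2])[0]
    A=np.c_[a,-b];l=np.linalg.lstsq(A,c2.C-c1.C,rcond=None)[0]
    p,q=c1.C+a*l[0],c2.C+b*l[1];return (p+q)/2,np.linalg.norm(p-q)
E
python3 - <<'E'
from h import *
t=Cam("top0.npz");s=Cam("side0.npz");print(t.C,s.C)
# rough points
print(t.plane([[220,225],[248,223],[275,219]],.048)) 
print(t.plane([[323.5,214]],.097), t.plane([[386.5,232.5]],.04))
t.crop(205,205,50,45,15,"pics/bA.png");t.crop(232,200,60,45,13,"pics/bB.png")
t.crop(302,200,45,40,15,"pics/st.png")
t.crop(362,175,40,80,7,"pics/rl.png")
for n,z in(("t",t),("s",s)):
  print(n,[z.dep[y,x] for x,y in((220,232),(249,222))])
E
```

```text
[ 0.11283067 -0.06406275  1.61392605] [0.20961474 1.08036328 0.88737727]
[[0.44876807 0.18705779 0.048     ]
 [0.45676349 0.10660379 0.048     ]
 [0.47061442 0.0292966  0.048     ]]
[[ 0.4774076  -0.10880271  0.097     ]] [[ 0.44110317 -0.29415253  0.04      ]]
t [np.float32(1.5934991), np.float32(1.6182508)]
s [np.float32(1.5509677), np.float32(1.5924038)]
```

View pics/bA.png

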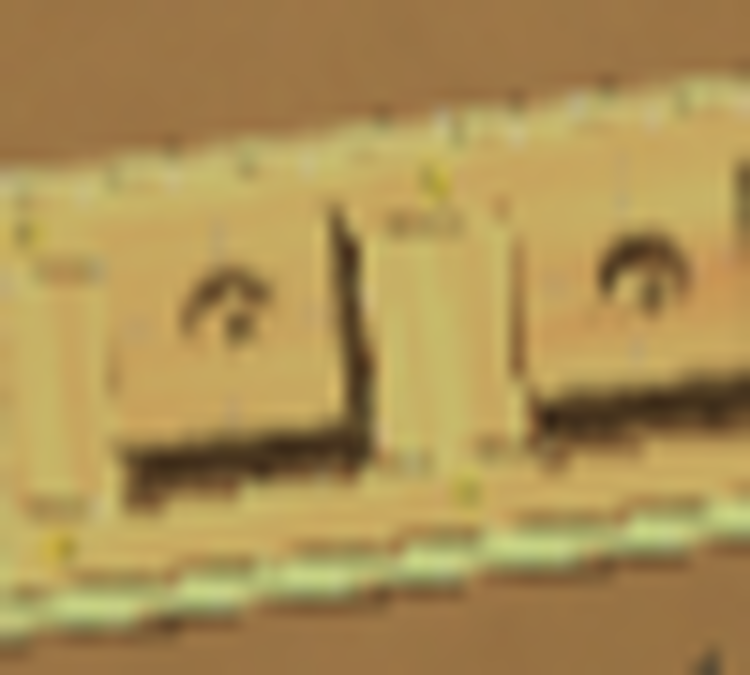

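View pics/bB.png

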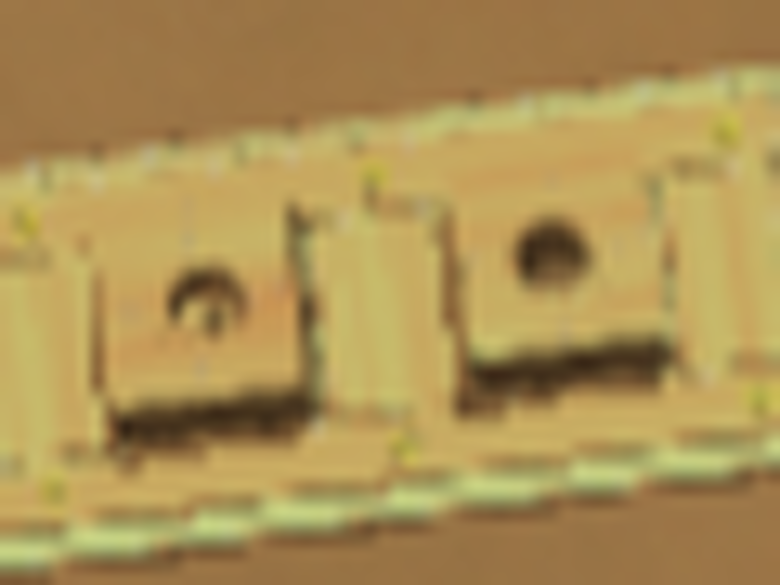

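View pics/st.png

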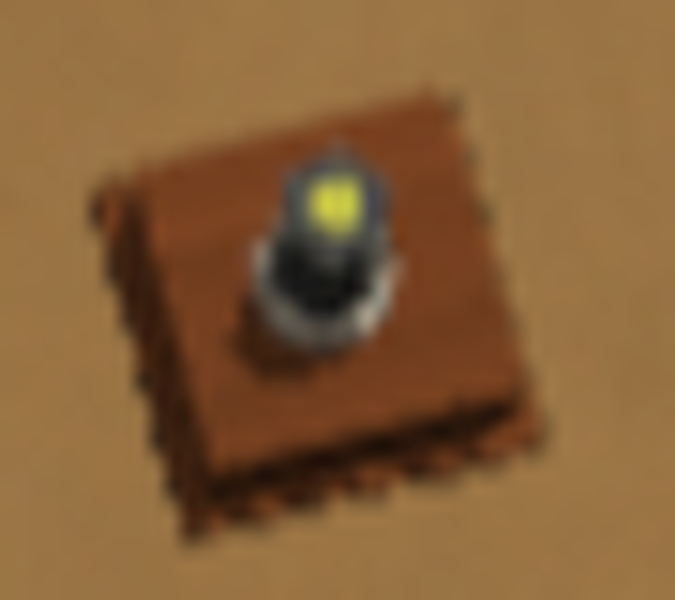

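View pics/rl.png

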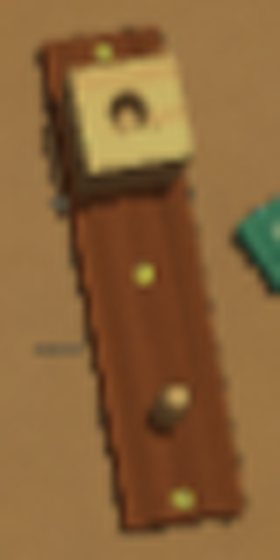

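```bash
python3 - <<'E'
from h import *
np.set_printoptions(precision=4,suppress=True)
t=Cam("top0.npz");s=Cam("side0.npz")
def P(o,f,pts): return np.array(o)+(np.array(pts,float)+.5)/f-.5
def pr(n,o,f,pts,z): print(n,t.plane(P(o,f,pts),z)[:,:2].tolist())
pr("A hole",(205,205),15,[[229,311]],.048)
pr("A ticks",(205,205),15,[[222,235],[230,410],[137,325]],.048)
pr("A edge bot",(205,205),15,[[120,450],[345,425]],.048)
pr("A right",(205,205),15,[[330,215],[350,425]],.048)
pr("B hole",(232,200),13,[[206,303]],.048)
pr("B bot, ticks",(232,200),13,[[110,408],[315,385],[189,210],[200,370],[130,312]],.048)
pr("C hole",(232,200),13,[[553,254]],.048)
pr("C bot",(232,200),13,[[470,365],[660,340]],.048)
pr("gauge top",(302,200),15,[[335,205]],.097)
pr("collar",(302,200),15,[[326,276]],.041)
pr("stand",(302,200),15,[[140,165],[430,90],[515,400],[210,470]],.036)
pr("dowel top",(362,175),7,[[176,396]],.04)
pr("dowel foot",(362,175),7,[[160,418]],.012)
pr("rail",(362,175),7,[[122,528],[243,512],[160,28],[42,35]],.012)
pr("rail screws",(362,175),7,[[182,498],[145,273],[104,52]],.012)
pr("farblock",(362,175),7,[[68,68],[182,55],[190,152],[84,170]],.052)
pr("farblock hole",(362,175),7,[[128,110]],.052)
# board corner screws z=14
pr("board screws A",(205,205),15,[[27,235],[62,550],[437,183],[468,490]],.014)
pr("board screws B",(232,200),13,[[727,132],[760,400]],.014)
E
python3 - <<'E'
import sys;sys.path.insert(0,'.')
from h import *
s=Cam("side0.npz")
s.crop(275,255,50,40,15,"pics/sb.png")
s.crop(280,215,50,50,12,"pics/ss.png")
s.crop(265,190,85,40,9,"pics/sr.png")
E
```

```text
A hole [[0.4479681990650639, 0.18759110744817503]]
A ticks [[0.46287214292687967, 0.18978486297508662], [0.4285960865723765, 0.18631165595357096], [0.4447620161280183, 0.20514752036251377]]
A edge bot [[0.4202377744181207, 0.2069905034775627], [0.42624750811303636, 0.16408264520445998]]
A right [[0.4673502375730724, 0.16917885058217774], [0.4262726952466665, 0.1631237398495134]]
B hole [[0.45717042441968087, 0.10839817728625366]]
B bot, ticks [[0.43288010858335324, 0.1285205710228885], [0.439258156456042, 0.08343545835649628], [0.4782102201091035, 0.11316571261860349], [0.4419758876385994, 0.10902054648050045], [0.45469007339959466, 0.12514992868762476]]
C hole [[0.47031669044983443, 0.0319485920568222]]
C bot [[0.444676223789264, 0.04936033748808892], [0.45143860736745783, 0.0075605112989662465]]
gauge top [[0.47973889333233805, -0.1097852496862991]]
collar [[0.4791267707221188, -0.11000645741743607]]
stand [[0.5014564820554596, -0.07355506221829194], [0.5180408218070717, -0.12969746972811352], [0.4566715046339251, -0.1472084166819666], [0.44127276060071186, -0.08851788901799715]]
d
[... 269 characters left out ...]
-0.24169098680992657]]
rail screws [[0.4074208406923409, -0.30132447272052165], [0.503981078984235, -0.2858343868311609], [0.6010183648271702, -0.26840410304176554]]
farblock [[0.5814049338293196, -0.2481904953440467], [0.588528144853218, -0.29610352639808707], [0.5465665181163825, -0.2992466052435136], [0.5375125395178914, -0.2549233435151859]]
farblock hole [[0.563938196391673, -0.27333517504177696]]
board screws A [[0.4694829112346099, 0.23375746288685345], [0.4067410129224206, 0.22307905891551877], [0.48204160934862433, 0.153509676608728], [0.42075089706599006, 0.14429655936501162]]
board screws B [[0.5075696332564564, -0.004452333488816726], [0.44553973487400916, -0.013914303425065652]]
```

View pics/sb.png

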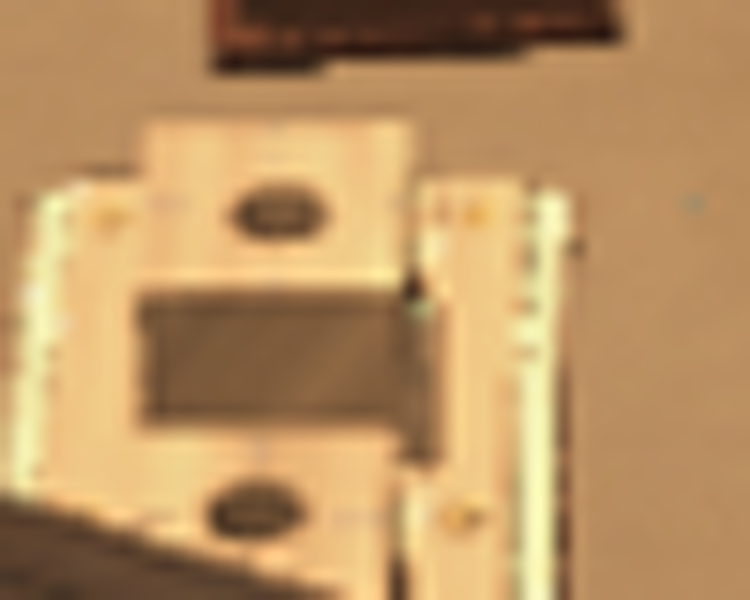

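View pics/ss.png

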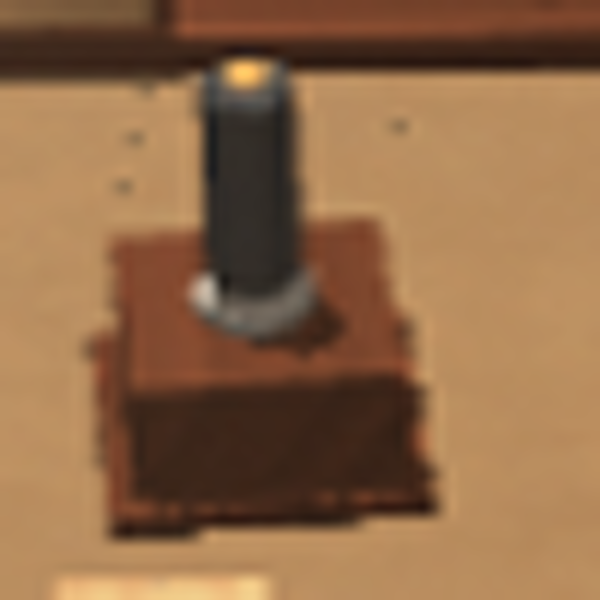

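View pics/sr.png

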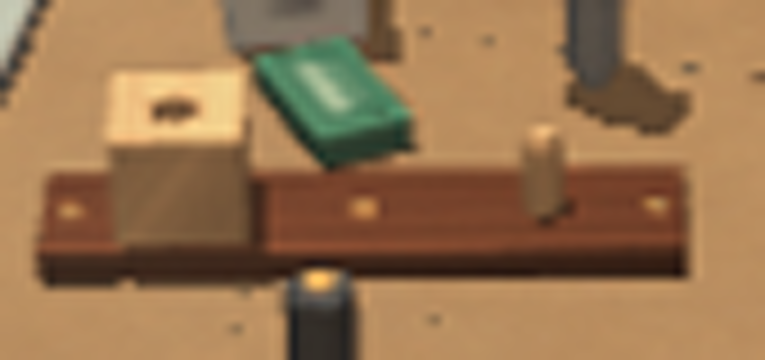

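Run:
```python
from h import *
np.set_printoptions(precision=4,suppress=True)
t=Cam("top0.npz");s=Cam("side0.npz")
def P(o,f,pts): return np.array(o)+(np.array(pts,float)+.5)/f-.5
def pr(n,o,f,pts,z): print(n,s.plane(P(o,f,pts),z)[:,:2].round(4).tolist())
pr("C hole,corners",(275,255),15,[[278,213],[142,120],[412,120],[410,287],[140,293]],.048)
pr("B hole",(275,255),15,[[257,510]],.048)
pr("gauge top",(280,215),12,[[248,73]],.097)
pr("stand",(280,215),12,[[112,238],[378,220],[405,372],[130,388]],.036)
pr("dowel top",(265,190),9,[[542,130]],.04)
pr("dowel foot",(265,190),9,[[546,212]],.012)
pr("rail",(265,190),9,[[42,250],[686,250],[686,170],[45,175]],.012)
pr("screws",(265,190),9,[[68,211],[364,207],[656,204]],.012)
def T(n,o1,f1,p1,o2,f2,p2): print(n,tri(t,P(o1,f1,[p1])[0],s,P(o2,f2,[p2])[0]))
T("C",(232,200),13,(553,254),(275,255),15,(278,213))
T("B",(232,200),13,(206,303),(275,255),15,(257,510))
T("g",(302,200),15,(335,205),(280,215),12,(248,73))
T("d",(362,175),7,(176,396),(265,190),9,(542,130))
```

```text
C hole,corners [[0.4715, 0.0324], [0.4995, 0.0111], [0.4546, 0.004], [0.4459, 0.0482], [0.4893, 0.0567]]
B hole [[0.4586, 0.1075]]
gauge top [[0.4814, -0.112]]
stand [[0.5192, -0.131], [0.4603, -0.1477], [0.4432, -0.0895], [0.5024, -0.074]]
dowel top [[0.447, -0.2982]]
dowel foot [[0.4449, -0.2922]]
rail [[0.6052, -0.2437], [0.3956, -0.2761], [0.4027, -0.3255], [0.6158, -0.2896]]
screws [[0.6026, -0.2686], [0.5054, -0.2861], [0.4095, -0.3027]]
C (array([0.471 , 0.032 , 0.0476]), np.float64(0.0011639860104705813))
B (array([0.4577, 0.1084, 0.0487]), np.float64(0.0013287314357934106))
g (array([ 0.4802, -0.1097,  0.0984]), np.float64(0.0014568007961881545))
d (array([ 0.4456, -0.2945,  0.0421]), np.float64(0.0017067919827478842))
```

Emit:
{"api": "servo_tool", "payload": {"moves": [[105,[0,0,0],0.124],[105,[0,0,0],0.124],[105,[0.021,-0.034,0],0],[105,[0.021,-0.034,0],0],[105,[0.021,-0.034,0],0],[105,[0.021,-0.034,0],0],[105,[0.021,-0.034,0],0],[105,[0.021,-0.034,0],0]], "newtons": 40}}

```text
time: 0.77
tool_pos: [0.3599, -0.3962, 0.2479]
tcp_rot: [-3.126, -0.211, 0.009]
wrist_force: [0.7, 0.1, 0.4]
width: 0.587
```

```bash
cat > d.py <<'E'
import sys,numpy as np
from workcell import bot
from scipy.spatial.transform import Rotation as Ro
def show(*tg):
    s=bot.read_state();R=Ro.from_rotvec(s["tcp_rot"]).as_matrix();p=s["tool_pos"]
    print("t %.2f"%s["time"],"pos",p.round(4),"yaw %.3f"%np.arctan2(R[1,0],R[0,0]),"tilt",R[:2,2].round(4),"F",s["wrist_force"].round(2),"M",s["torque"].round(3),"w %.3f"%s["width"],"q6 %.2f"%s["q"][5])
    for a in tg:
        d=np.array(a[:3])-p;print("  tool delta",(R.T@d).round(4),"|xy| %.4f"%np.hypot(d[0],d[1]))
if __name__=="__main__":
    show(*[[float(v) for v in a.split(",")] for a in sys.argv[1:]])
E
python3 d.py .48,-.11,.076
```

```text
t 0.77 pos [ 0.3599 -0.3962  0.2479] yaw 0.135 tilt [-0.0065  0.0076] F [0.69 0.12 0.38] M [ 0.012 -0.024 -0.027] w 0.587 q6 0.56
  tool delta [ 0.1584 -0.266   0.1733] |xy| 0.3104
```

Emit:
{"api": "servo_tool", "payload": {"moves": [[105,[0.02,-0.034,0.01],-0.025],[105,[0.02,-0.034,0.01],0],[105,[0.02,-0.034,0.01],0],[105,[0.02,-0.034,0.01],0],[105,[0.02,-0.034,0.01],0],[105,[0.02,-0.034,0.01],0],[105,[0.02,-0.034,0.01],0],[105,[0.01,-0.016,0.01],0]]}}

```text
time: 1.43
tool_pos: [0.4686, -0.1104, 0.1684]
tcp_rot: [-3.125, -0.251, 0.002]
wrist_force: [0.0, 0.1, 0.8]
width: 0.587
```

```bash
python3 d.py .48,-.11,.076;  python3 - <<'E'
from workcell import bot
from h import *
for n in("top","side"):
    c=bot.read_camera(n);np.savez(f"{n}1.npz",**c)
    z=Cam(f"{n}1.npz")
    if n=="top": z.crop(270,165,110,90,7,"pics/t1.png")
    else: z.crop(260,130,110,130,4.5,"pics/s1.png")
E
```

```text
t 1.43 pos [ 0.4686 -0.1104  0.1684] yaw 0.160 tilt [-0.0021  0.0062] F [0.01 0.06 0.83] M [-0.018  0.005 -0.009] w 0.587 q6 1.12
  tool delta [0.0114 0.002  0.0924] |xy| 0.0114
```

View pics/t1.png

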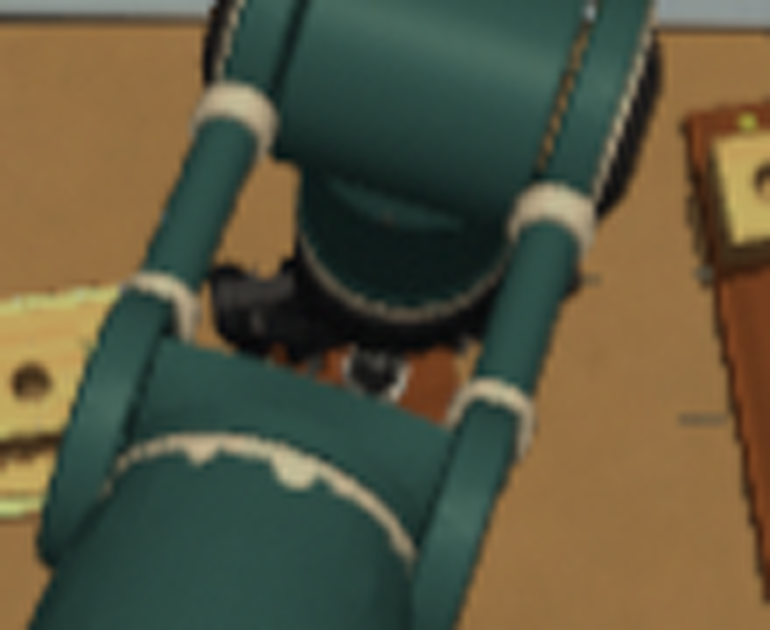

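View pics/s1.png

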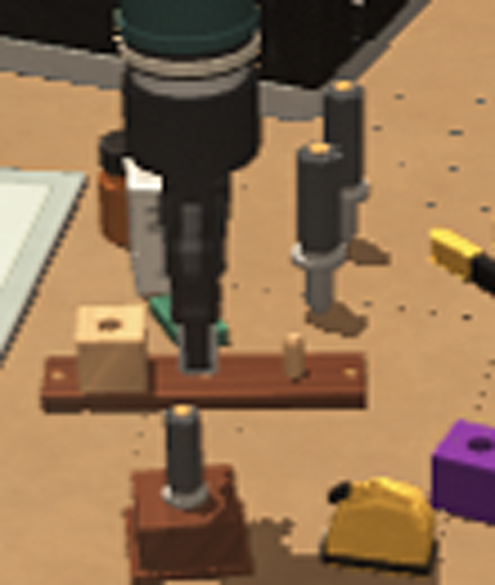

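Emit:
{"api": "servo_tool", "payload": {"moves": [[105,[0.011,0.002,0.01],0],[105,[0,0,0.03],0],[105,[0,0,0.03],0],[105,[0,0,0.015],0],[105,[0,0,0.005],0],[130,[0,0,0],0],[200,[0,0,0],0],[230,[0,0,0],0]]}}

```text
time: 2.2
tool_pos: [0.4789, -0.1139, 0.0764]
tcp_rot: [-3.126, -0.258, 0.006]
wrist_force: [-0.4, 5.0, -3.5]
width: 0.241
```

```bash
python3 d.py .48,-.11,.076
```

```text
t 2.20 pos [ 0.4789 -0.1139  0.0764] yaw 0.164 tilt [-0.0044  0.0042] F [-0.37  5.04 -3.49] M [ 0.854  0.037 -0.008] w 0.241 q6 1.12
  tool delta [ 0.0017 -0.0037  0.0004] |xy| 0.0040
```

Emit:
{"api": "servo_tool", "payload": {"moves": [[255,[0,0,0],0],[255,[0,0,0],0],[255,[0,0,-0.003],0],[255,[0,0,-0.003],0],[255,[0,0,-0.003],0],[255,[0,0,-0.003],0],[255,[0,0,-0.003],0],[255,[0,0,0],0]]}}

```text
time: 2.87
tool_pos: [0.4795, -0.1139, 0.0961]
tcp_rot: [-3.127, -0.257, 0.002]
wrist_force: [-0.6, 1.1, -2.3]
width: 0.244
```

```bash
python3 d.py .48,-.11,.076;  python3 - <<'E'
from workcell import bot
from h import *
for n in("top","side"):
    c=bot.read_camera(n);np.savez(f"{n}2.npz",**c)
    z=Cam(f"{n}2.npz")
    if n=="top": z.crop(270,165,110,90,7,"pics/t2.png")
    else: z.crop(270,170,70,90,6.6,"pics/s2.png")
E
```

```text
t 2.87 pos [ 0.4795 -0.1139  0.0961] yaw 0.164 tilt [-0.0015  0.0045] F [-0.65  1.05 -2.32] M [ 0.385  0.184 -0.049] w 0.244 q6 1.12
  tool delta [ 0.0011 -0.0036  0.0201] |xy| 0.0039
```

View pics/s2.png

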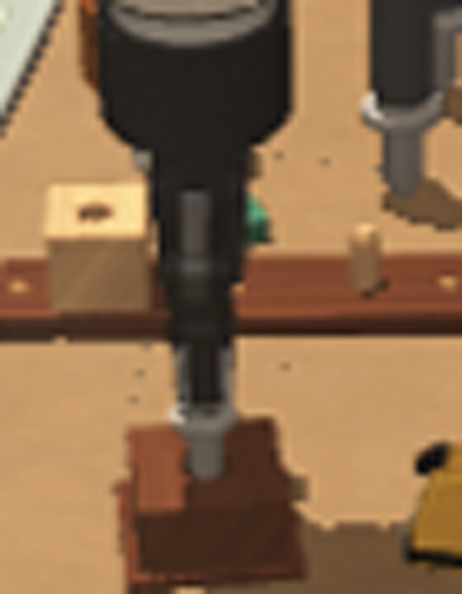

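Emit:
{"api": "servo_tool", "payload": {"moves": [[255,[0,0,-0.015],0],[255,[0,0,-0.02],0],[255,[0,0,-0.02],0],[255,[0,0,-0.01],0],[255,[0,0,0],0],[255,[0,0,0],0],[255,[0,0,0],0],[255,[0,0,0],0]]}}

```text
time: 3.63
tool_pos: [0.4802, -0.1163, 0.1616]
tcp_rot: [3.131, 0.259, 0.0]
wrist_force: [0.4, 0.2, -1.7]
width: 0.243
```

```bash
python3 d.py .4485,.1875,.14;  python3 - <<'E'
from workcell import bot
from h import *
s=bot.read_state();R=Ro.from_rotvec(s["tcp_rot"]).as_matrix()
p=s["tool_pos"]
for n in("top","side"):
    c=bot.read_camera(n);np.savez(f"{n}3.npz",**c)
    z=Cam(f"{n}3.npz")
    L=z.proj([p+R[:,2]*d for d in(.0354,.0404,.0704)]);print(n,L)
    if n=="top": z.crop(270,165,110,90,7,"pics/t3.png");print((L-[270,165]+.5)*7-.5)
    else: z.crop(275,180,60,60,10,"pics/s3.png");print((L-[275,180]+.5)*10-.5)
E
```

```text
t 3.63 pos [ 0.4802 -0.1163  0.1616] yaw 0.165 tilt [ 0.0001 -0.0002] F [ 0.41  0.16 -1.71] M [-0.009  0.006 -0.045] w 0.243 q6 1.12
  tool delta [ 0.0186 -0.3049  0.0215] |xy| 0.3054
top [[326.60197746 210.61823981]
 [326.53055744 211.05091914]
 [326.11138039 213.59025217]]
[[399.21384222 322.32767869]
 [398.71390208 325.35643397]
 [395.7796627  343.13176516]]
side [[300.61802369 210.45394992]
 [300.67998943 212.07074481]
 [301.04643067 221.63717013]]
[[260.68023695 309.03949919]
 [261.29989426 325.20744808]
 [264.96430675 420.87170132]]
```

View pics/s3.png

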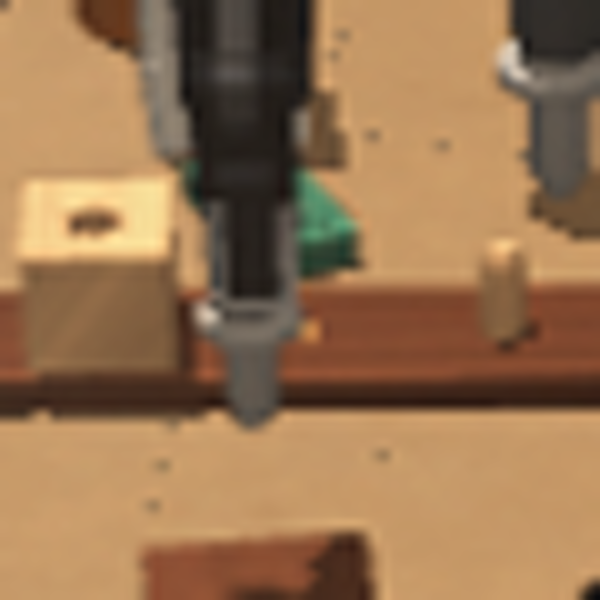

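View pics/t3.png

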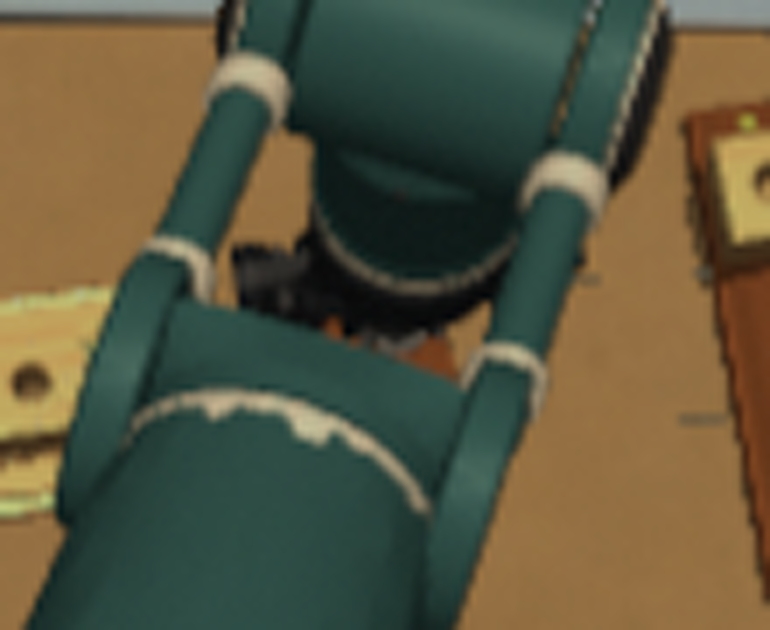

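Run:
```python
from h import *
z=Cam("top3.npz");z.crop(310,200,35,25,22,"pics/t3z.png")
print((np.array([[326.60197746,210.61823981],[326.53055744,211.05091914],[326.11138039,213.59025217]])-[310,200]+.5)*22-.5)
z=Cam("side3.npz");z.crop(285,200,35,25,22,"pics/s3z.png")
print((np.array([[300.61802369,210.45394992],[300.67998943,212.07074481],[301.04643067,221.63717013]])-[285,200]+.5)*22-.5)
```

```text
[[375.74350412 244.10127582]
 [374.17226368 253.62022108]
 [364.95036858 309.48554774]]
[[354.09652118 240.48689824]
 [355.45976746 276.05638582]
 [363.52147474 486.51774286]]
```

View pics/t3z.png

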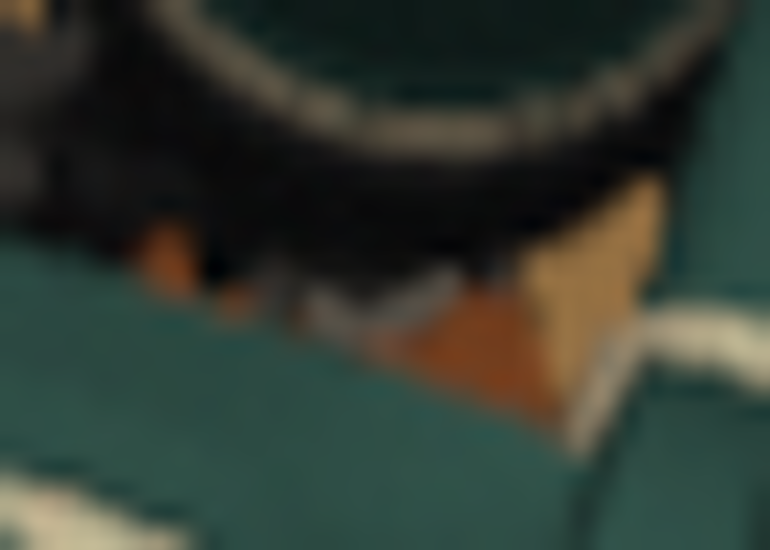

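View pics/s3z.png

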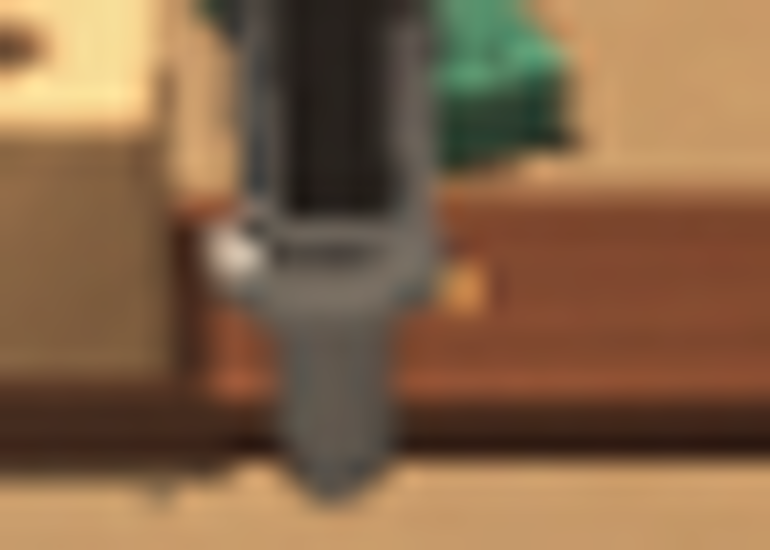

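```bash
python3 d.py .445,.187,.14
```

```text
t 3.73 pos [ 0.4798 -0.1161  0.1613] yaw 0.165 tilt [-0.0008  0.0002] F [ 0.62 -0.12 -1.1 ] M [ 0.027 -0.011  0.068] w 0.242 q6 1.12
  tool delta [ 0.0154 -0.3047  0.0213] |xy| 0.3051
```

Emit:
{"api": "servo_tool", "payload": {"moves": [[255,[0.002,-0.025,0],0],[255,[0.002,-0.038,0],0],[255,[0.002,-0.039,0],0],[255,[0.002,-0.039,0],0],[255,[0.002,-0.039,0],0],[255,[0.002,-0.039,0.005],0],[255,[0.002,-0.039,0.005],0],[255,[0.002,-0.03,0.003],0]]}}

```text
time: 4.4
tool_pos: [0.4471, 0.1752, 0.1428]
tcp_rot: [3.13, 0.237, -0.008]
wrist_force: [0.2, -1.1, -1.0]
width: 0.24
```

```bash
python3 d.py .445,.187,.127
```

```text
t 4.40 pos [0.4471 0.1752 0.1428] yaw 0.151 tilt [-0.0048 -0.0027] F [ 0.23 -1.05 -1.03] M [ 0.062 -0.019 -0.06 ] w 0.240 q6 1.74
  tool delta [-0.0002 -0.012   0.0158] |xy| 0.0120
```

Emit:
{"api": "servo_tool", "payload": {"moves": [[255,[0,-0.008,0.005],0],[255,[0,-0.003,0.004],0],[255,[0,0,0.003],0],[255,[0,0,0],0],[255,[0,0,0],0],[255,[0,0,0],0],[255,[0,0,0],0],[255,[0,0,0],0]]}}

```text
time: 5.07
tool_pos: [0.4426, 0.1866, 0.1261]
tcp_rot: [3.128, 0.242, -0.018]
wrist_force: [0.1, 0.2, -2.1]
width: 0.243
```

```bash
python3 d.py .445,.187,.127;python3 - <<'E'
from workcell import bot
from h import *
s=bot.read_state();R=Ro.from_rotvec(s["tcp_rot"]).as_matrix()
p=s["tool_pos"]
for n,o,f in(("top",(205,190),15),("side",(255,255),12)):
    c=bot.read_camera(n);np.savez(f"{n}4.npz",**c)
    z=Cam(f"{n}4.npz")
    L=z.proj([p+R@np.array([.0036,0,d]) for d in(.0354,.0404,.0704)])
    print(n,((L-o+.5)*f-.5).round(1).tolist())
    z.crop(*o,50,50 if f==12 else 40,f,f"pics/{n}4.png")
E
```

```text
t 5.07 pos [0.4426 0.1866 0.1261] yaw 0.155 tilt [-0.0114 -0.0055] F [ 0.08  0.2  -2.15] M [-0.007 -0.023 -0.023] w 0.243 q6 1.77
  tool delta [ 0.0024  0.     -0.001 ] |xy| 0.0024
top [[197.8, 499.0], [202.0, 505.1], [226.5, 541.0]]
side [[411.5, 512.3], [413.0, 532.9], [422.1, 654.4]]
```

View pics/top4.png

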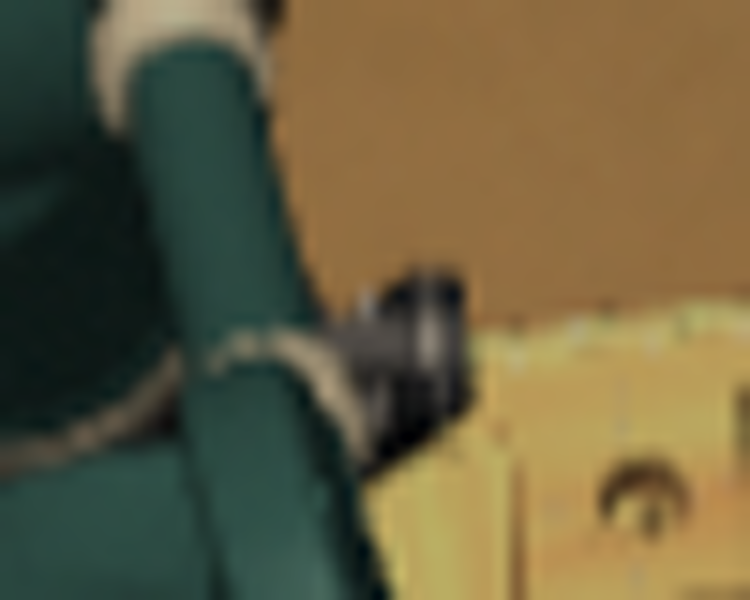

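View pics/side4.png

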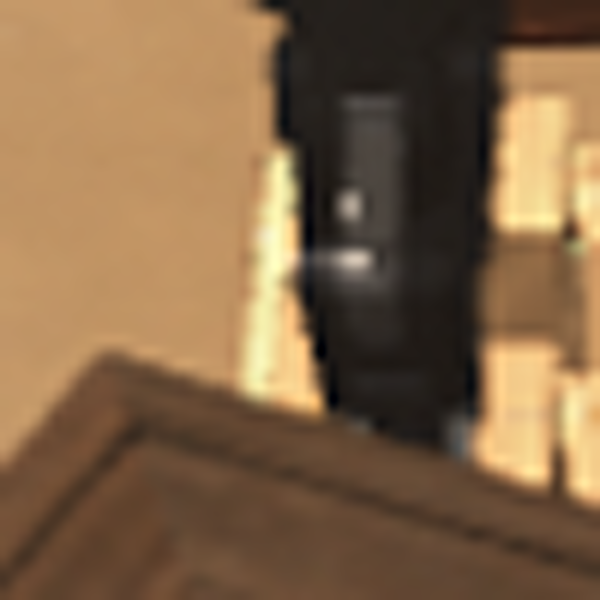

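Emit:
{"api": "servo_tool", "payload": {"moves": [[255,[0.003,-0.001,0],0],[255,[0,0,0],0],[255,[0,0,0],0],[255,[0,0,0],0],[255,[0,0,0.002],0],[255,[0,0,0.002],0],[255,[0,0,0.002],0],[255,[0,0,0],0]]}}

```text
time: 5.83
tool_pos: [0.4467, 0.1883, 0.1205]
tcp_rot: [3.128, 0.241, -0.015]
wrist_force: [0.3, -0.2, -2.0]
width: 0.24
```

```bash
python3 d.py .4457,.1873,.1184
```

```text
t 5.83 pos [0.4467 0.1883 0.1205] yaw 0.154 tilt [-0.0091 -0.0046] F [ 0.26 -0.23 -1.95] M [ 0.021 -0.033 -0.035] w 0.240 q6 1.77
  tool delta [-0.0011  0.0008  0.0022] |xy| 0.0014
```

Emit:
{"api": "servo_tool", "payload": {"moves": [[255,[-0.001,0.001,0.001],0],[255,[0,0,0.0015],0],[255,[0,0,0.0015],0],[255,[0,0,0.0015],0],[255,[0,0,0.0015],0],[255,[0,0,0.001],0],[255,[0,0,0.001],0],[255,[0,0,0.001],0]]}}

```text
time: 6.5
tool_pos: [0.4461, 0.1869, 0.1097]
tcp_rot: [3.128, 0.242, -0.013]
wrist_force: [0.7, -0.1, -1.5]
width: 0.242
```

```bash
python3 d.py .4457,.1873,.1184
```

```text
t 6.50 pos [0.4461 0.1869 0.1097] yaw 0.155 tilt [-0.0079 -0.005 ] F [ 0.7  -0.06 -1.49] M [-0.032 -0.059 -0.049] w 0.242 q6 1.76
  tool delta [-0.0004 -0.0004 -0.0087] |xy| 0.0005
```

Emit:
{"api": "servo_tool", "payload": {"moves": [[255,[0,0,0.0015],0],[255,[0,0,0.0015],0],[255,[0,0,0.0015],0],[255,[0,0,0.0015],0],[255,[0,0,0.0015],0],[255,[0,0,0.0015],0],[255,[0,0,0.0015],0],[255,[0,0,0.001],0]]}}

```text
time: 7.17
tool_pos: [0.447, 0.1872, 0.104]
tcp_rot: [3.127, 0.242, -0.015]
wrist_force: [-3.1, -1.1, 6.1]
width: 0.24
```

```bash
python3 d.py .4457,.1873,.0884
```

```text
t 7.17 pos [0.447  0.1872 0.104 ] yaw 0.155 tilt [-0.0089 -0.0055] F [-3.12 -1.1   6.12] M [-0.355  0.596  0.028] w 0.240 q6 1.76
  tool delta [-0.0011 -0.0004  0.0156] |xy| 0.0013
```

Emit:
{"api": "servo_tool", "payload": {"moves": [[255,[-0.001,0,-0.002],0],[255,[-0.0005,0,0.0],0],[255,[0,0,0.0015],0],[255,[0,0,0.0015],0],[255,[0,0,0.002],0],[255,[0,0,0.002],0],[255,[0,0,0.002],0],[255,[0,0,0.002],0]]}}

```text
time: 7.83
tool_pos: [0.4484, 0.1884, 0.1035]
tcp_rot: [3.129, 0.243, -0.009]
wrist_force: [-3.7, -3.3, 15.5]
width: 0.237
```

```bash
python3 d.py .4457,.1873,.0884
```

```text
t 7.83 pos [0.4484 0.1884 0.1035] yaw 0.155 tilt [-0.0053 -0.0036] F [-3.67 -3.32 15.51] M [-0.575  0.828 -0.022] w 0.237 q6 1.76
  tool delta [-0.0027  0.0007  0.0152] |xy| 0.0029
```

Emit:
{"api": "servo_tool", "payload": {"moves": [[255,[-0.001,0,-0.003],0],[255,[-0.001,0,-0.005],0],[255,[0,0,-0.007],0],[255,[0,0,-0.01],0],[255,[0,0,-0.01],0],[255,[0,0.01,0],0],[255,[0,0.03,0],0],[255,[0,0.025,0],0]]}}

```text
time: 8.5
tool_pos: [0.4568, 0.1253, 0.1423]
tcp_rot: [3.13, 0.254, -0.006]
wrist_force: [0.8, -0.3, -1.3]
width: 0.237
```

```bash
python3 d.py .4545,.1075,.127
```

```text
t 8.50 pos [0.4568 0.1253 0.1423] yaw 0.162 tilt [-0.0039 -0.0018] F [ 0.77 -0.32 -1.33] M [-0.004 -0.046 -0.024] w 0.237 q6 1.63
  tool delta [-0.0051  0.0171  0.0154] |xy| 0.0179
```

Emit:
{"api": "servo_tool", "payload": {"moves": [[255,[-0.002,0.01,0.006],0],[255,[-0.002,0.006,0.004],0],[255,[0,0,0.003],0],[255,[0,0,0],0],[255,[0,0,0],0],[255,[0,0,0],0],[255,[0,0,0],0],[255,[0,0,0],0]]}}

```text
time: 9.17
tool_pos: [0.4547, 0.1052, 0.1279]
tcp_rot: [3.13, 0.248, -0.008]
wrist_force: [-0.4, -0.4, -1.3]
width: 0.238
```

```bash
python3 d.py .4545,.1075,.127;python3 - <<'E'
from workcell import bot
from h import *
s=bot.read_state();R=Ro.from_rotvec(s["tcp_rot"]).as_matrix()
p=s["tool_pos"]
for n,o,f in(("side",(260,250),12),):
    c=bot.read_camera(n);np.savez(f"{n}5.npz",**c)
    z=Cam(f"{n}5.npz")
    L=z.proj([p+R@np.array([.0036,0,d]) for d in(.0354,.0404,.0704)])
    print(n,((L-o+.5)*f-.5).round(1).tolist())
    z.crop(*o,60,50,f,f"pics/{n}5.png")
E
```

```text
t 9.17 pos [0.4547 0.1052 0.1279] yaw 0.158 tilt [-0.0049 -0.0019] F [-0.36 -0.38 -1.34] M [ 0.02  -0.002  0.031] w 0.238 q6 1.59
  tool delta [ 0.0002 -0.0023  0.0009] |xy| 0.0023
side [[380.7, 286.0], [381.9, 306.1], [389.1, 425.3]]
```

View pics/side5.png

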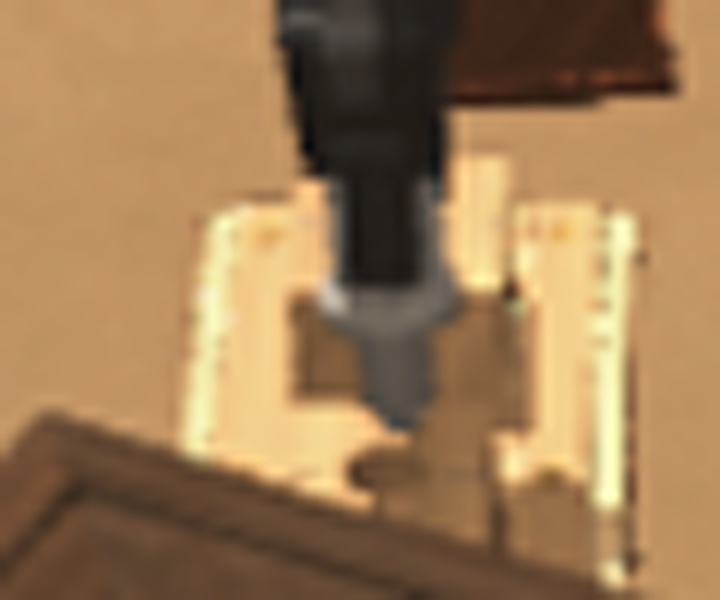

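Emit:
{"api": "servo_tool", "payload": {"moves": [[255,[0.0035,-0.002,0],0],[255,[0,0,0.002],0],[255,[0,0,0.002],0],[255,[0,0,0.002],0],[255,[0,0,0.0015],0],[255,[0,0,0.001],0],[255,[0,0,0.001],0],[255,[0,0,0.001],0]]}}

```text
time: 9.88
tool_pos: [0.4586, 0.1092, 0.1167]
tcp_rot: [3.13, 0.251, -0.006]
wrist_force: [-0.0, -0.6, -1.2]
width: 0.236
```

```bash
python3 d.py .4577,.1080,.1184;python3 - <<'E'
from workcell import bot
from h import *
s=bot.read_state();R=Ro.from_rotvec(s["tcp_rot"]).as_matrix()
p=s["tool_pos"]
for n,o,f in(("side",(260,250),12),):
    c=bot.read_camera(n);np.savez(f"{n}6.npz",**c)
    z=Cam(f"{n}6.npz")
    L=z.proj([p+R@np.array([.0013,0,d]) for d in(.0354,.0404,.0704)])
    print(n,((L-o+.5)*f-.5).round(1).tolist())
    z.crop(*o,60,50,f,f"pics/{n}6.png")
E
```

```text
t 9.88 pos [0.4586 0.1092 0.1167] yaw 0.160 tilt [-0.0038 -0.0016] F [-0.03 -0.57 -1.21] M [-0.012  0.005  0.003] w 0.236 q6 1.59
  tool delta [-0.0011  0.0011 -0.0017] |xy| 0.0015
side [[370.4, 341.7], [371.6, 361.7], [378.8, 479.8]]
```

View pics/side6.png

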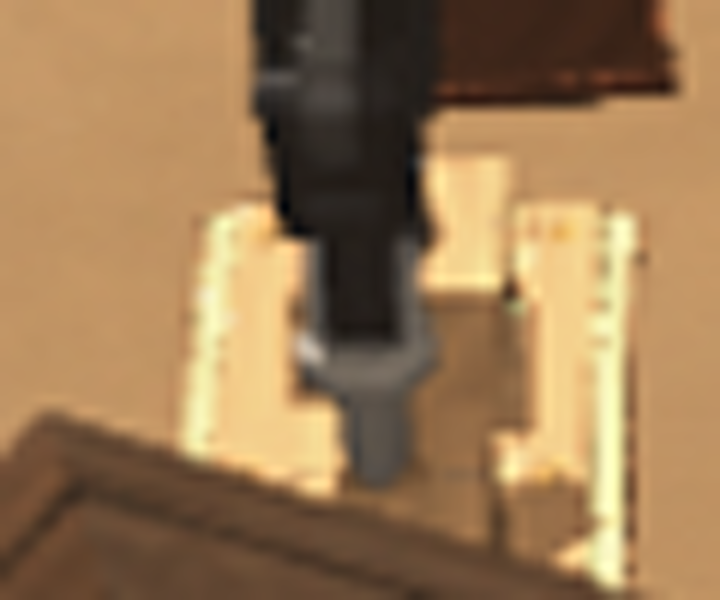

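Emit:
{"api": "servo_tool", "payload": {"moves": [[255,[-0.0012,0.001,0.001],0],[255,[0,0,0.001],0],[255,[0,0,0.001],0],[255,[0,0,0.001],0],[255,[0,0,0.0015],0],[255,[0,0,0.0015],0],[255,[0,0,0.0015],0],[255,[0,0,0.0015],0]]}}

```text
time: 10.6
tool_pos: [0.4575, 0.1077, 0.106]
tcp_rot: [3.13, 0.25, -0.005]
wrist_force: [-0.4, -0.1, -1.9]
width: 0.241
```

```bash
python3 d.py .4577,.1080,.0884
```

```text
t 10.60 pos [0.4575 0.1077 0.106 ] yaw 0.160 tilt [-0.0033 -0.0015] F [-0.44 -0.05 -1.86] M [ 0.007 -0.065 -0.042] w 0.241 q6 1.59
  tool delta [ 0.0003 -0.0003  0.0176] |xy| 0.0004
```

Tip 12.4 mm down in B with no force. Continue feeling.

Emit:
{"api": "servo_tool", "payload": {"moves": [[255,[0,0,0.0015],0],[255,[0,0,0.0015],0],[255,[0,0,0.0015],0],[255,[0,0,0.0015],0],[255,[0,0,0.0015],0],[255,[0,0,0.0015],0],[255,[0,0,0.0015],0],[255,[0,0,0.0015],0]]}}

```text
time: 11.27
tool_pos: [0.4585, 0.108, 0.0976]
tcp_rot: [3.13, 0.25, -0.007]
wrist_force: [-5.4, -2.2, 11.5]
width: 0.238
```

```bash
python3 d.py .4577,.1080,.0884
```

```text
t 11.27 pos [0.4585 0.108  0.0976] yaw 0.160 tilt [-0.0041 -0.0015] F [-5.35 -2.22 11.53] M [-0.261  1.151  0.011] w 0.238 q6 1.59
  tool delta [-0.0008 -0.0001  0.0092] |xy| 0.0008
```

Emit:
{"api": "servo_tool", "payload": {"moves": [[255,[-0.0005,0,-0.003],0],[255,[-0.0015,0,0],0],[255,[0,0,0.001],0],[255,[0,0,0.0015],0],[255,[0,0,0.0015],0],[255,[0,0,0.0015],0],[255,[0,0,0.0015],0],[255,[0,0,0.0015],0]]}}

```text
time: 11.93
tool_pos: [0.4586, 0.1082, 0.0975]
tcp_rot: [3.131, 0.251, -0.003]
wrist_force: [-6.4, -1.1, 13.6]
width: 0.241
```

```bash
python3 d.py .4577,.1080,.0884
```

```text
t 11.93 pos [0.4586 0.1082 0.0975] yaw 0.160 tilt [-0.0017 -0.001 ] F [-6.36 -1.06 13.63] M [-0.249  1.219  0.005] w 0.241 q6 1.59
  tool delta [-0.0009  0.0001  0.0091] |xy| 0.0009
```

Emit:
{"api": "servo_tool", "payload": {"moves": [[255,[-0.001,0,-0.004],0],[255,[-0.001,0,-0.008],0],[255,[0,0,-0.01],0],[255,[0,0,-0.014],0],[255,[0,0,-0.005],0],[255,[0,0.012,0],0],[255,[0,0.03,0],0],[255,[0,0.024,0],0]]}}

```text
time: 12.6
tool_pos: [0.467, 0.0446, 0.1422]
tcp_rot: [-3.13, -0.26, 0.001]
wrist_force: [0.8, -0.9, -1.9]
width: 0.236
```

```bash
python3 d.py .4695,.032,.127
```

```text
t 12.60 pos [0.467  0.0446 0.1422] yaw 0.166 tilt [-0.0006  0.0008] F [ 0.76 -0.89 -1.85] M [ 0.029 -0.054  0.006] w 0.236 q6 1.45
  tool delta [0.0004 0.0129 0.0152] |xy| 0.0129
```

Emit:
{"api": "servo_tool", "payload": {"moves": [[255,[0,0.008,0.006],0],[255,[0,0.003,0.004],0],[255,[0,0,0.003],0],[255,[0,0,0],0],[255,[0,0,0],0],[255,[0,0,0],0],[255,[0,0,0],0],[255,[0,0,0],0]]}}

```text
time: 13.27
tool_pos: [0.4682, 0.0332, 0.1275]
tcp_rot: [-3.129, -0.256, 0.003]
wrist_force: [0.3, 0.1, -1.8]
width: 0.237
```

```bash
python3 d.py .4695,.032,.127;python3 - <<'E'
from workcell import bot
from h import *
s=bot.read_state();R=Ro.from_rotvec(s["tcp_rot"]).as_matrix()
p=s["tool_pos"]
for n,o,f in(("side",(265,235),12),):
    c=bot.read_camera(n);np.savez(f"{n}7.npz",**c)
    z=Cam(f"{n}7.npz")
    L=z.proj([p+R@np.array([.0013,0,d]) for d in(.0354,.0404,.0704)])
    print(n,((L-o+.5)*f-.5).round(1).tolist())
    print("hole C",((z.proj([[.4715,.0324,.048]])-o+.5)*f-.5))
    z.crop(*o,60,50,f,f"pics/{n}7.png")
E
```

```text
t 13.27 pos [0.4682 0.0332 0.1275] yaw 0.163 tilt [-0.0019  0.0016] F [ 0.33  0.15 -1.78] M [ 0.018 -0.005 -0.029] w 0.237 q6 1.42
  tool delta [0.0011 0.0014 0.0005] |xy| 0.0018
side [[342.4, 243.0], [343.4, 262.8], [349.5, 379.7]]
hole C [[342.21116836 410.36955027]]
```

View pics/side7.png

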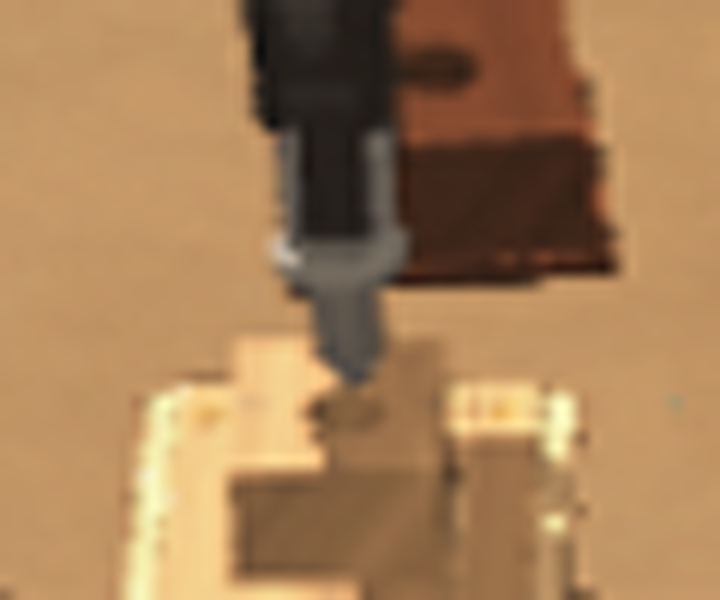

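Emit:
{"api": "servo_tool", "payload": {"moves": [[255,[0.002,0,0.001],0],[255,[0,0,0.002],0],[255,[0,0,0.002],0],[255,[0,0,0.002],0],[255,[0,0,0.0015],0],[255,[0,0,0.0015],0],[255,[0,0,0.0015],0],[255,[0,0,0.0015],0]]}}

```text
time: 13.98
tool_pos: [0.4709, 0.0343, 0.1138]
tcp_rot: [-3.129, -0.258, 0.001]
wrist_force: [0.5, 0.0, -1.8]
width: 0.238
```

```bash
python3 d.py .470,.032,.1184
```

```text
t 13.98 pos [0.4709 0.0343 0.1138] yaw 0.164 tilt [-0.0006  0.0018] F [ 0.53  0.02 -1.8 ] M [0.046 0.006 0.051] w 0.238 q6 1.42
  tool delta [-0.0012  0.0021 -0.0046] |xy| 0.0025
```

Emit:
{"api": "servo_tool", "payload": {"moves": [[255,[-0.001,0.001,0.001],0],[255,[0,0,0.0015],0],[255,[0,0,0.0015],0],[255,[0,0,0.0015],0],[255,[0,0,0.0015],0],[255,[0,0,0.0015],0],[255,[0,0,0.0015],0],[255,[0,0,0.0015],0]]}}

```text
time: 14.65
tool_pos: [0.4704, 0.0325, 0.1014]
tcp_rot: [-3.13, -0.258, -0.001]
wrist_force: [0.1, -0.9, -1.4]
width: 0.236
```

```bash
python3 d.py .470,.032,.0884
```

```text
t 14.65 pos [0.4704 0.0325 0.1014] yaw 0.164 tilt [0.0004 0.0009] F [ 0.11 -0.86 -1.45] M [-0.132 -0.013 -0.079] w 0.236 q6 1.42
  tool delta [-0.0005  0.0004  0.013 ] |xy| 0.0006
```

Emit:
{"api": "servo_tool", "payload": {"moves": [[255,[0,0,0.0015],0],[255,[0,0,0.0015],0],[255,[0,0,0.0015],0],[255,[0,0,0.0015],0],[255,[0,0,0.0015],0],[255,[0,0,0.0015],0],[255,[0,0,0.0015],0],[255,[0,0,0.001],0]]}}

```text
time: 15.32
tool_pos: [0.4701, 0.0324, 0.0884]
tcp_rot: [-3.13, -0.258, 0.0]
wrist_force: [0.1, -1.1, -0.9]
width: 0.232
```

```bash
python3 d.py .470,.032,.0884
```

```text
t 15.32 pos [0.4701 0.0324 0.0884] yaw 0.164 tilt [-0.0004  0.0008] F [ 0.06 -1.1  -0.95] M [-0.073 -0.009  0.051] w 0.232 q6 1.42
  tool delta [-0.0002  0.0004  0.    ] |xy| 0.0004
```

Emit:
{"api": "servo_tool", "payload": {"moves": [[255,[0,0,0.001],0],[255,[0,0,0.001],0],[255,[0,0,0.001],0],[255,[0,0,0.001],0],[255,[0,0,0.001],0],[255,[0,0,0],0],[255,[0,0,0],0],[255,[0,0,0],0]]}}

```text
time: 15.98
tool_pos: [0.4715, 0.0328, 0.0888]
tcp_rot: [-3.13, -0.258, -0.001]
wrist_force: [-0.6, -0.1, -2.0]
width: 0.236
```

```bash
python3 d.py .470,.032,.0884
python3 - <<'E'
from workcell import bot
from h import *
z=Cam(bot.read_camera("side")); z.crop(265,235,60,50,12,"pics/side8.png")
E
```

```text
t 15.98 pos [0.4715 0.0328 0.0888] yaw 0.164 tilt [0.0002 0.0013] F [-0.62 -0.1  -2.01] M [-0.084  0.117  0.034] w 0.236 q6 1.42
  tool delta [-0.0016  0.0005  0.0004] |xy| 0.0017
```

View pics/side8.png

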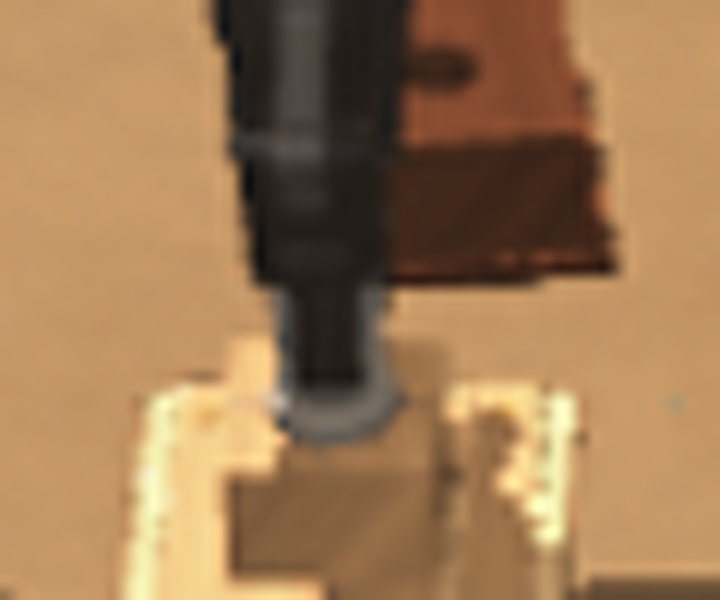

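Emit:
{"api": "servo_tool", "payload": {"moves": [[255,[0,0,-0.004],0],[255,[0,0,-0.008],0],[255,[0,0,-0.015],0],[255,[0,0,-0.02],0],[255,[0,0.015,-0.004],0],[255,[0,0.035,0],0],[255,[0,0.038,0],0],[255,[0,0.03,0],0]]}}

```text
time: 16.7
tool_pos: [0.4919, -0.0816, 0.1452]
tcp_rot: [-3.126, -0.272, -0.006]
wrist_force: [0.4, -0.2, -1.3]
width: 0.238
```

```bash
python3 d.py .480,-.111,.115
```

```text
t 16.70 pos [ 0.4919 -0.0816  0.1452] yaw 0.174 tilt [0.0032 0.004 ] F [ 0.35 -0.17 -1.31] M [ 0.015 -0.049 -0.004] w 0.238 q6 1.18
  tool delta [-0.0169  0.027   0.0301] |xy| 0.0317
```

Emit:
{"api": "servo_tool", "payload": {"moves": [[255,[-0.009,0.014,0.005],0],[255,[-0.006,0.008,0.005],0],[255,[0,0,0.003],0],[255,[0,0,0.002],0],[255,[0,0,0],0],[255,[0,0,0],0],[255,[0,0,0],0],[255,[0,0,0],0]]}}

```text
time: 17.37
tool_pos: [0.4835, -0.109, 0.1328]
tcp_rot: [-3.128, -0.266, -0.015]
wrist_force: [0.3, 0.2, -0.2]
width: 0.234
```

```bash
python3 d.py .480,-.111,.115;python3 - <<'E'
from workcell import bot
from h import *
s=bot.read_state();R=Ro.from_rotvec(s["tcp_rot"]).as_matrix()
p=s["tool_pos"]
for n,o,f in(("side",(270,205),12),):
    c=bot.read_camera(n);np.savez(f"{n}9.npz",**c)
    z=Cam(f"{n}9.npz")
    L=z.proj([p+R@np.array([.0013,0,d]) for d in(.0354,.0404,.0704)])
    print(n,((L-o+.5)*f-.5).round(1).tolist())
    print("stand",((z.proj([[.4813,-.1105,.036]])-o+.5)*f-.5))
    z.crop(*o,60,50,f,f"pics/{n}9.png")
E
```

```text
t 17.37 pos [ 0.4835 -0.109   0.1328] yaw 0.170 tilt [0.0093 0.0033] F [ 0.35  0.23 -0.19] M [-0.017 -0.046  0.047] w 0.234 q6 1.12
  tool delta [-0.004   0.0014  0.0178] |xy| 0.0041
side [[348.2, 198.2], [348.8, 217.3], [352.1, 329.8]]
stand [[375.98360881 423.35808106]]
```

View pics/side9.png

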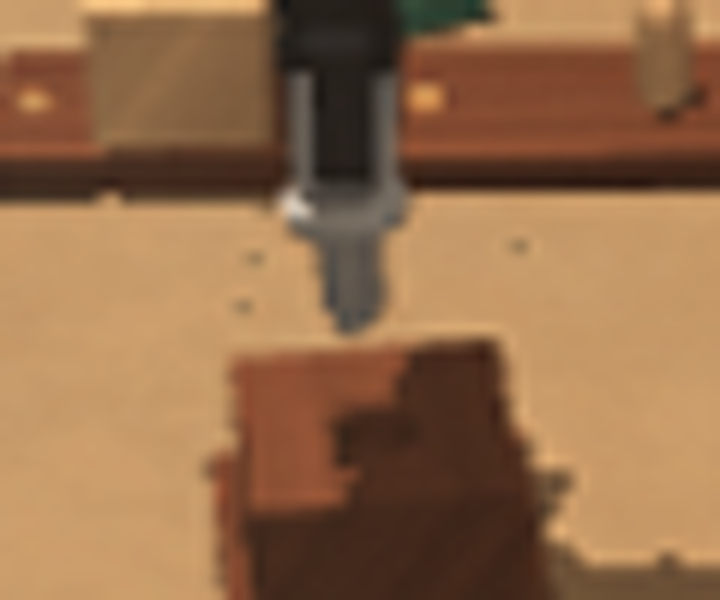

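Emit:
{"api": "servo_tool", "payload": {"moves": [[255,[-0.0042,0.0005,0.002],0],[255,[0,0,0.006],0],[255,[0,0,0.006],0],[255,[0,0,0.004],0],[255,[0,0,0.002],0],[255,[0,0,0],0],[255,[0,0,0],0],[255,[0,0,0],0]]}}

```text
time: 18.08
tool_pos: [0.4789, -0.1087, 0.1099]
tcp_rot: [-3.127, -0.27, -0.013]
wrist_force: [0.2, -0.4, -2.9]
width: 0.241
```

```bash
python3 d.py .4795,-.110,.1064;python3 - <<'E'
from workcell import bot
from h import *
s=bot.read_state();R=Ro.from_rotvec(s["tcp_rot"]).as_matrix()
p=s["tool_pos"]
for n,o,f in(("side",(270,205),12),):
    c=bot.read_camera(n);np.savez(f"{n}10.npz",**c)
    z=Cam(f"{n}10.npz")
    L=z.proj([p+R@np.array([.0013,0,d]) for d in(.0354,.0404,.0704)])
    print(n,((L-o+.5)*f-.5).round(1).tolist())
    z.crop(*o,60,50,f,f"pics/{n}10.png")
E
```

```text
t 18.08 pos [ 0.4789 -0.1087  0.1099] yaw 0.172 tilt [0.008  0.0039] F [ 0.19 -0.35 -2.89] M [-0.025  0.015  0.028] w 0.241 q6 1.12
  tool delta [0.0003 0.0014 0.0035] |xy| 0.0014
side [[372.1, 287.1], [372.7, 305.8], [375.9, 416.5]]
```

View pics/side10.png

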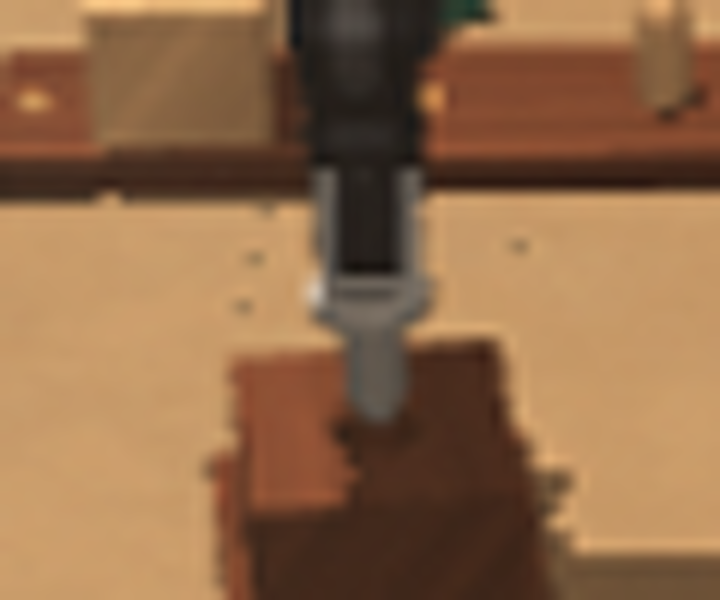

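Emit:
{"api": "servo_tool", "payload": {"moves": [[255,[0,0.0008,0.002],0],[255,[0,0,0.002],0],[255,[0,0,0.002],0],[255,[0,0,0.0025],0],[255,[0,0,0.003],0],[255,[0,0,0.003],0],[255,[0,0,0.003],0],[255,[0,0,0.003],0]]}}

```text
time: 18.8
tool_pos: [0.4807, -0.1101, 0.089]
tcp_rot: [-3.128, -0.269, -0.018]
wrist_force: [0.5, 0.1, -1.6]
width: 0.233
```

```bash
python3 d.py .4795,-.110,.0764
```

```text
t 18.80 pos [ 0.4807 -0.1101  0.089 ] yaw 0.172 tilt [0.0114 0.0029] F [ 0.45  0.06 -1.6 ] M [ 0.01   0.025 -0.021] w 0.233 q6 1.11
  tool delta [-0.0013 -0.0003  0.0126] |xy| 0.0012
```

Emit:
{"api": "servo_tool", "payload": {"moves": [[255,[-0.001,0,0.002],0],[255,[0,0,0.002],0],[255,[0,0,0.002],0],[255,[0,0,0.002],0],[255,[0,0,0.002],0],[255,[0,0,0.0015],0],[255,[0,0,0.001],0],[255,[0,0,0.001],0]]}}

```text
time: 19.47
tool_pos: [0.4793, -0.1101, 0.076]
tcp_rot: [-3.127, -0.27, -0.014]
wrist_force: [-4.0, 1.8, 7.1]
width: 0.237
```

```bash
python3 d.py .4795,-.110,.0764
```

```text
t 19.47 pos [ 0.4793 -0.1101  0.076 ] yaw 0.172 tilt [0.0085 0.0037] F [-4.02  1.84  7.1 ] M [0.152 0.607 0.013] w 0.237 q6 1.11
  tool delta [ 0.0002 -0.     -0.0004] |xy| 0.0002
```

Emit:
{"api": "servo_tool", "payload": {"moves": [[230,[0,0,0],0],[200,[0,0,0],0],[130,[0,0,0],0],[105,[0,0,0],0],[105,[0,0,-0.005],0],[105,[0,0,-0.02],0],[105,[0,0,-0.03],0],[105,[0,0,-0.03],0]]}}

```text
time: 20.13
tool_pos: [0.4739, -0.109, 0.1575]
tcp_rot: [-3.122, -0.269, 0.006]
wrist_force: [1.1, -0.2, 0.3]
width: 0.587
```

```bash
python3 d.py .4715,.032,.043;python3 - <<'E'
from workcell import bot
from h import *
c=bot.read_camera("side");np.savez("side11.npz",**c);z=Cam("side11.npz")
z.crop(265,195,60,90,6,"pics/side11.png")
E
```

```text
t 20.13 pos [ 0.4739 -0.109   0.1575] yaw 0.172 tilt [-0.0046  0.0075] F [ 1.08 -0.16  0.28] M [-0.052 -0.05   0.009] w 0.587 q6 1.11
  tool delta [ 0.0222 -0.1384  0.1156] |xy| 0.1411
```

View pics/side11.png

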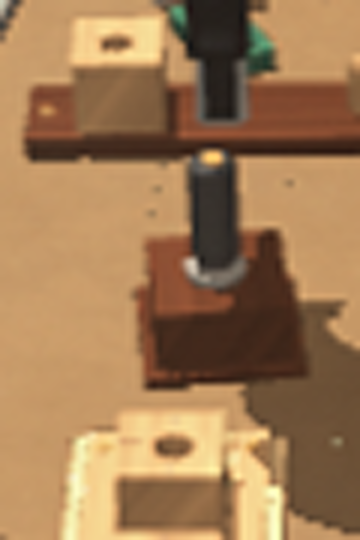

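Run:
```python
from workcell import bot
from h import *
z=Cam("side11.npz");z.crop(275,255,40,30,19,"pics/side11z.png")
c=bot.read_camera("top");np.savez("top11.npz",**c);z=Cam("top11.npz");z.crop(255,200,50,40,15,"pics/top11z.png")
```

```text
(no output)
```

View pics/side11z.png

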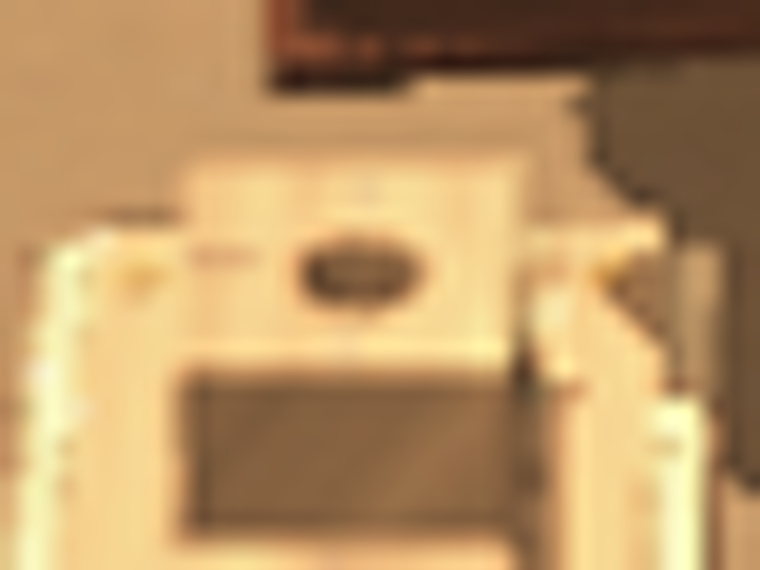

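View pics/top11z.png

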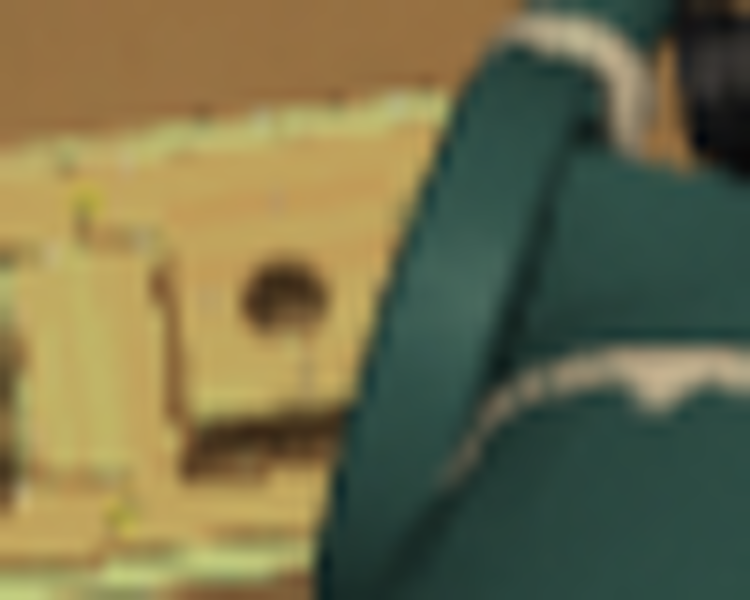

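```bash
python3 - <<'E'
from h import *
s=Cam("side11.npz");t=Cam("top11.npz")
P=lambda o,f,p:np.array(o)+(np.array(p,float)+.5)/f-.5
C=s.plane(P((275,255),19,[[178,155],[528,152],[522,362],[185,370]]),.048)[:,:2]
print(C.round(4),C.mean(0).round(4),"yaws",np.arctan2(*(C[0]-C[1])[::-1]),np.arctan2(*(C[3]-C[2])[::-1]),np.linalg.norm(C-np.roll(C,1,0),axis=1))
print("hole side",s.plane(P((275,255),19,[[362,272]]),.048), "ticks",s.plane(P((275,255),19,[[368,190],[347,345],[225,257]]),.048))
print("hole top",t.plane(P((255,200),15,[[286,292]]),.048),"ticks",t.plane(P((255,200),15,[[278,205],[308,370],[208,300]]),.048))
E
python3 d.py .4715,.031,.043
```

```text
[[0.4996 0.0118]
 [0.4538 0.0038]
 [0.4457 0.0478]
 [0.4884 0.0563]] [0.4719 0.0299] yaws 0.1717047897739029 0.1965963669622974 [0.04596109 0.04652882 0.04474926 0.04356251]
hole side [[0.47013441 0.03260292 0.048     ]] ticks [[0.47307038 0.01525789 0.048     ]
 [0.46880984 0.04793778 0.048     ]
 [0.48857321 0.03231049 0.048     ]]
hole top [[0.47050769 0.03333165 0.048     ]] ticks [[0.4876471  0.03551604 0.048     ]
 [0.45527931 0.02853972 0.048     ]
 [0.4685359  0.04825826 0.048     ]]
t 20.23 pos [ 0.4787 -0.1104  0.163 ] yaw 0.172 tilt [0.0078 0.0039] F [ 0.54  0.96 -0.18] M [-0.092  0.001  0.012] w 0.588 q6 1.11
  tool delta [ 0.0161 -0.1403  0.1205] |xy| 0.1416
```

Emit:
{"api": "servo_tool", "payload": {"moves": [[69,[0.002,-0.02,0],0],[69,[0.003,-0.035,0],0],[69,[0.003,-0.037,0.01],0],[69,[0.003,-0.035,0.01],0],[69,[0.003,-0.008,0.01],0],[69,[0,0,0.01],0],[69,[0,0,0],0],[69,[0,0,0],0]]}}

```text
time: 20.9
tool_pos: [0.4739, 0.0272, 0.1254]
tcp_rot: [3.129, 0.265, 0.031]
wrist_force: [0.1, 0.4, 0.2]
width: 0.73
```

```bash
python3 d.py .4716,.0315,.043;python3 - <<'E'
from workcell import bot
from h import *
c=bot.read_camera("side");np.savez("side12.npz",**c);z=Cam("side12.npz")
z.crop(255,215,80,80,7,"pics/side12.png")
E
```

```text
t 20.90 pos [0.4739 0.0272 0.1254] yaw 0.169 tilt [0.0199 0.0004] F [0.06 0.38 0.18] M [-0.003 -0.008 -0.009] w 0.730 q6 1.41
  tool delta [-0.0032 -0.0048  0.0823] |xy| 0.0049
```

View pics/side12.png

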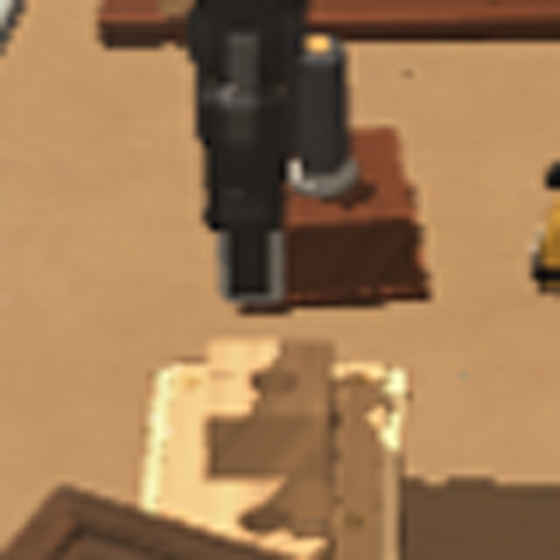

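Emit:
{"api": "servo_tool", "payload": {"moves": [[69,[-0.002,-0.003,0.005],0],[69,[-0.001,-0.002,0.01],0],[69,[0,0,0.015],0],[69,[0,0,0.01],0],[69,[0,0,0.005],0],[69,[0,0,0.002],0],[69,[0,0,0],0],[69,[0,0,0],0]]}}

```text
time: 21.62
tool_pos: [0.4718, 0.0266, 0.0752]
tcp_rot: [3.129, 0.251, 0.033]
wrist_force: [0.3, -0.3, 0.6]
width: 0.73
```

```bash
python3 d.py .4716,.0315,.043;python3 - <<'E'
from workcell import bot
from h import *
c=bot.read_camera("side");np.savez("side13.npz",**c);z=Cam("side13.npz")
z.crop(260,235,60,50,12,"pics/side13.png")
E
```

```text
t 21.62 pos [0.4718 0.0266 0.0752] yaw 0.160 tilt [ 0.0209 -0.0007] F [ 0.35 -0.29  0.58] M [ 0.023  0.075 -0.001] w 0.730 q6 1.42
  tool delta [-0.0001 -0.005   0.0322] |xy| 0.0049
```

View pics/side13.png

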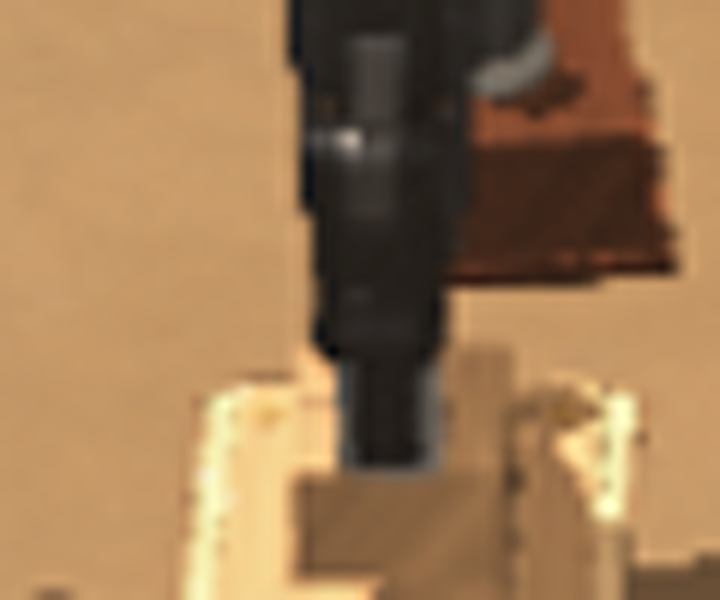

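Emit:
{"api": "servo_tool", "payload": {"moves": [[69,[0,-0.005,0],-0.01],[69,[0,0,0],0],[69,[0,0,0.006],0],[69,[0,0,0.01],0],[69,[0,0,0.01],0],[69,[0,0,0.004],0],[69,[0,0,0],0],[69,[0,0,0],0]]}}

```text
time: 22.33
tool_pos: [0.4733, 0.0325, 0.0438]
tcp_rot: [3.127, 0.27, 0.039]
wrist_force: [-0.8, -0.0, 0.3]
width: 0.732
```

```bash
python3 d.py .4716,.0315,.043
```

```text
t 22.33 pos [0.4733 0.0325 0.0438] yaw 0.172 tilt [ 0.0249 -0.0006] F [-0.78 -0.03  0.29] M [-0.018  0.005 -0.044] w 0.732 q6 1.42
  tool delta [-0.0019  0.0007  0.0008] |xy| 0.0020
```

Emit:
{"api": "servo_tool", "payload": {"moves": [[90,[-0.001,0,0],0],[105,[0,0,0],0],[120,[0,0,0],0],[150,[0,0,0],0],[180,[0,0,0],0],[200,[0,0,0],0],[200,[0,0,0],0],[200,[0,0,0],0]], "newtons": 40}}

```text
time: 23.0
tool_pos: [0.4725, 0.0319, 0.0441]
tcp_rot: [3.127, 0.269, 0.04]
wrist_force: [0.8, -1.2, -0.2]
width: 0.51
```

```bash
python3 d.py .4716,.0315,.043;python3 - <<'E'
from workcell import bot
from h import *
c=bot.read_camera("side");np.savez("side14.npz",**c);z=Cam("side14.npz")
z.crop(260,235,60,50,12,"pics/side14.png")
E
```

```text
t 23.00 pos [0.4725 0.0319 0.0441] yaw 0.172 tilt [ 0.0255 -0.001 ] F [ 0.78 -1.25 -0.18] M [-0.143  0.008 -0.057] w 0.510 q6 1.42
  tool delta [-0.001   0.0002  0.0011] |xy| 0.0010
```

View pics/side14.png

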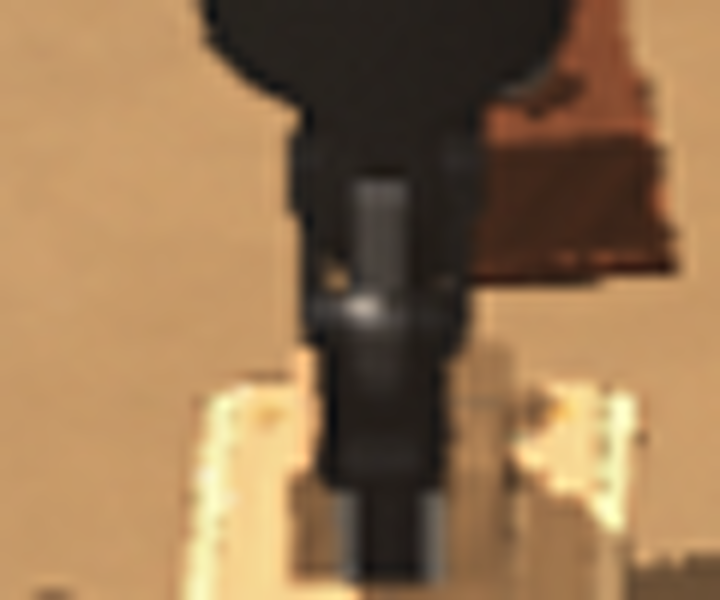

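Emit:
{"api": "servo_tool", "payload": {"moves": [[200,[0,0,-0.005],0],[200,[0,0,-0.012],0],[200,[0,0,-0.02],0],[200,[0,0,-0.028],0],[200,[0,0,-0.03],0],[200,[0,0,-0.025],0],[200,[0,0,-0.012],0],[200,[0,0,-0.004],0]]}}

```text
time: 23.72
tool_pos: [0.465, 0.0328, 0.1847]
tcp_rot: [3.129, 0.269, 0.025]
wrist_force: [0.1, 0.0, 0.2]
width: 0.508
```

```bash
python3 d.py .445,-.294,.18;python3 - <<'E'
from workcell import bot
from h import *
for n in("side","top"):
    c=bot.read_camera(n);np.savez(n+"15.npz",**c);z=Cam(n+"15.npz")
    if n=="side": z.crop(255,205,80,80,7,"pics/side15.png")
    else: z.crop(190,165,140,110,5,"pics/top15.png")
E
```

```text
t 23.72 pos [0.465  0.0328 0.1847] yaw 0.172 tilt [0.0159 0.0006] F [0.12 0.05 0.21] M [-0.076  0.032 -0.038] w 0.508 q6 1.42
  tool delta [-0.0756  0.3186  0.0041] |xy| 0.3275
```

View pics/side15.png

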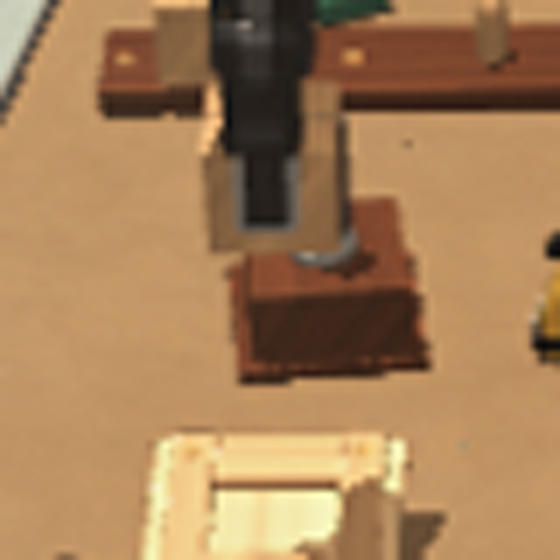

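View pics/top15.png

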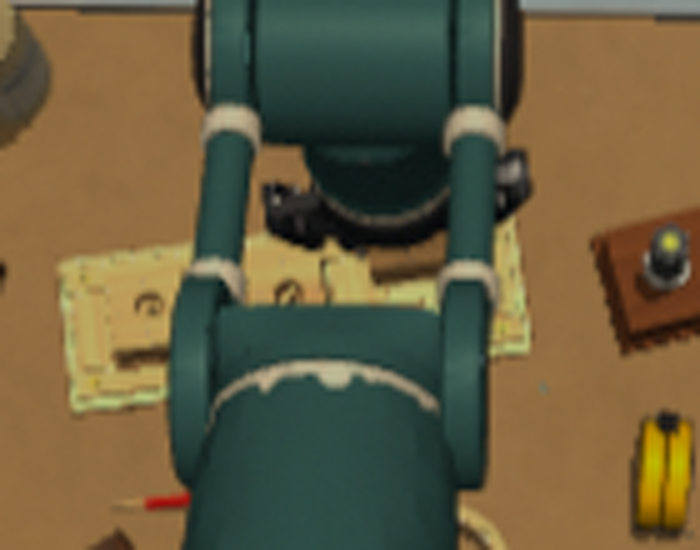

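Emit:
{"api": "servo_tool", "payload": {"moves": [[200,[-0.004,0.015,0],0],[200,[-0.008,0.03,0],0],[200,[-0.009,0.038,0],0],[200,[-0.009,0.039,0],0],[200,[-0.009,0.039,0],0],[200,[-0.009,0.039,0],0],[200,[-0.009,0.039,0],0],[200,[-0.009,0.035,0],0]]}}

```text
time: 24.48
tool_pos: [0.4402, -0.2496, 0.1693]
tcp_rot: [-3.117, -0.289, -0.0]
wrist_force: [0.5, 0.7, -0.6]
width: 0.509
```

```bash
python3 d.py .445,-.294,.12
```

```text
t 24.48 pos [ 0.4402 -0.2496  0.1693] yaw 0.185 tilt [-0.0008  0.0114] F [ 0.45  0.69 -0.6 ] M [ 0.062 -0.079  0.048] w 0.509 q6 0.81
  tool delta [-0.0035  0.045   0.0488] |xy| 0.0446
```

Emit:
{"api": "servo_tool", "payload": {"moves": [[200,[-0.001,0.017,0.007],0.012],[200,[-0.001,0.01,0.007],0],[200,[0,0.005,0.006],0],[200,[0,0.003,0.005],0],[200,[0,0,0.004],0],[200,[0,0,0.002],0],[200,[0,0,0],0],[200,[0,0,0],0]]}}

```text
time: 25.15
tool_pos: [0.4386, -0.2853, 0.1259]
tcp_rot: [-3.108, -0.263, 0.019]
wrist_force: [0.7, 0.0, -0.8]
width: 0.51
```

```bash
python3 d.py .445,-.294,.095;python3 - <<'E'
from workcell import bot
from h import *
s=bot.read_state();R=Ro.from_rotvec(s["tcp_rot"]).as_matrix();p=s["tool_pos"]
for n,o,w,h,f in(("side",(285,160),70,55,11),("top",(350,190),70,60,11)):
    c=bot.read_camera(n);np.savez(n+"16.npz",**c);z=Cam(n+"16.npz")
    z.crop(*o,w,h,f,f"pics/{n}16.png")
    q=lambda X:((z.proj(X)-o+.5)*f-.5).round(0).tolist()
    print(n,"dowel top",q([[.445,-.2945,.04]]),"block bottom/top centre",q([p+R@[0,0,.0361],p+R@[0,0,-.0039]]),"bottom corners",q([p+R@[a*.022,b*.022,.0361] for a,b in((-1,-1),(1,-1),(1,1),(-1,1))]))
E
```

```text
t 25.15 pos [ 0.4386 -0.2853  0.1259] yaw 0.169 tilt [-0.0142  0.0211] F [ 0.69  0.03 -0.75] M [-0.043 -0.023  0.016] w 0.510 q6 0.77
  tool delta [0.0052 0.0104 0.0306] |xy| 0.0108
side dowel top [[448.0, 497.0]] block bottom/top centre [[466.0, 356.0], [464.0, 220.0]] bottom corners [[551.0, 395.0], [382.0, 398.0], [383.0, 318.0], [548.0, 315.0]]
top dowel top [[408.0, 458.0]] block bottom/top centre [[397.0, 444.0], [424.0, 409.0]] bottom corners [[328.0, 539.0], [298.0, 372.0], [466.0, 350.0], [496.0, 516.0]]
```

View pics/side16.png

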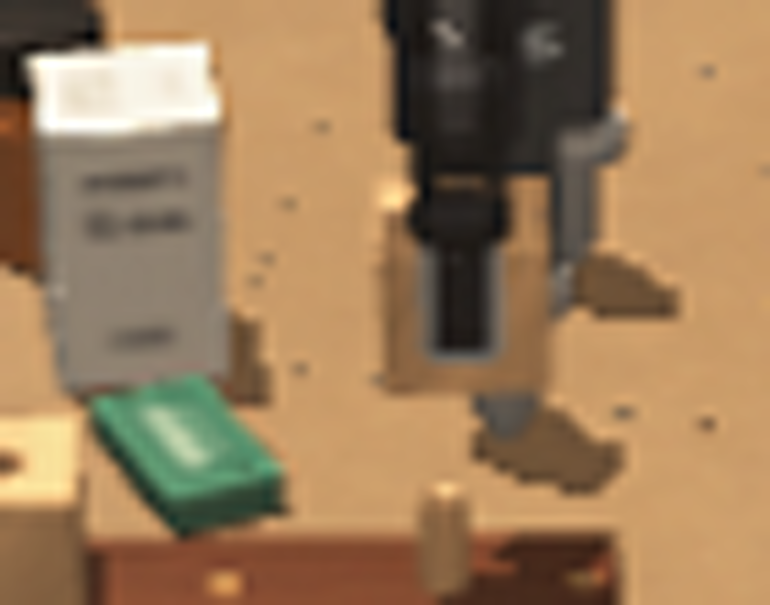

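View pics/top16.png

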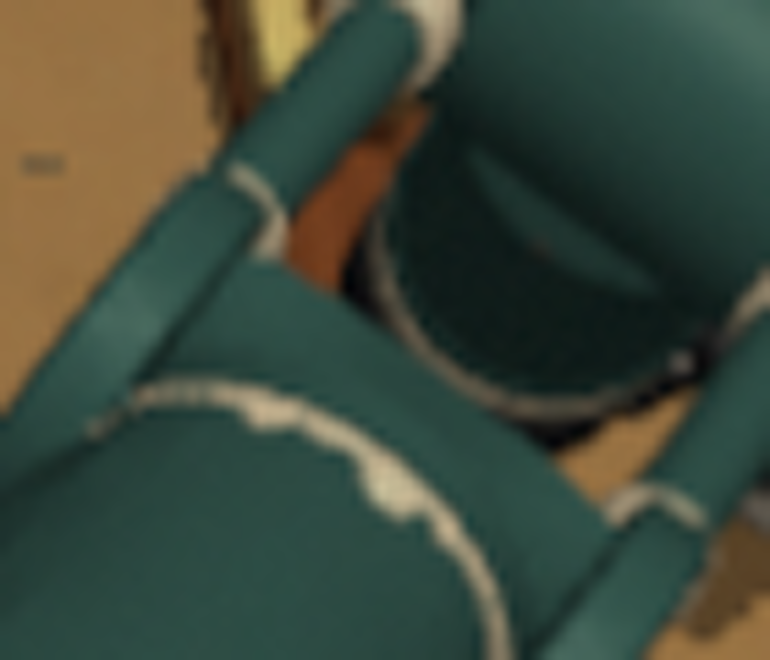

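```bash
cat > b.py <<'E'
from workcell import bot
from h import *
from d import show
show()
s=bot.read_state();R=Ro.from_rotvec(s["tcp_rot"]).as_matrix();p=s["tool_pos"]
b=p+R@np.array([-.001,-.001,.0361]);print("bore bottom",b.round(4))
d=np.array([.446,-.2945,.012])-b;print("tool delta",(R.T@np.r_[d[:2],0]).round(4),"down",-d[2].round(4))
E
python3 b.py
```

```text
t 25.25 pos [ 0.4388 -0.2856  0.1264] yaw 0.169 tilt [-0.0135  0.0204] F [ 0.02 -0.24 -0.32] M [-0.014 -0.    -0.03 ] w 0.506 q6 0.77
bore bottom [ 0.4372 -0.2841  0.0904]
tool delta [ 0.0069  0.0117 -0.0003] down 0.0784
```

Emit:
{"api": "servo_tool", "payload": {"moves": [[200,[0.005,0.009,0],0],[200,[0.002,0.003,0.003],0],[200,[0,0,0.005],0],[200,[0,0,0.007],0],[200,[0,0,0.006],0],[200,[0,0,0.003],0],[200,[0,0,0],0],[200,[0,0,0],0]]}}

```text
time: 25.92
tool_pos: [0.45, -0.2968, 0.1012]
tcp_rot: [-3.111, -0.266, 0.014]
wrist_force: [-0.8, 0.4, -1.2]
width: 0.509
```

```bash
python3 b.py
python3 - <<'E'
from workcell import bot
from h import *
s=bot.read_state();R=Ro.from_rotvec(s["tcp_rot"]).as_matrix();p=s["tool_pos"]
for n,o,w,h,f in(("side",(285,175),70,55,11),):
    c=bot.read_camera(n);np.savez(n+"17.npz",**c);z=Cam(n+"17.npz")
    z.crop(*o,w,h,f,f"pics/{n}17.png")
    q=lambda X:((z.proj(X)-o+.5)*f-.5).round(0).tolist()
    print(n,"dowel top",q([[.446,-.2945,.04]]),"bore bottom",q([p+R@[-.001,-.001,.0361]]),"bottom corners",q([p+R@[a*.022,b*.022,.0361] for a,b in((-1,-1),(1,-1),(1,1),(-1,1))]))
E
```

```text
t 25.92 pos [ 0.45   -0.2968  0.1012] yaw 0.171 tilt [-0.0105  0.0183] F [-0.84  0.43 -1.24] M [-0.068 -0.009  0.   ] w 0.509 q6 0.76
bore bottom [ 0.4485 -0.2953  0.0651]
tool delta [-0.0023 -0.0012  0.    ] down 0.0531
side dowel top [[444.0, 331.0]] bore bottom [[435.0, 249.0]] bottom corners [[515.0, 286.0], [348.0, 289.0], [350.0, 208.0], [512.0, 205.0]]
```

View pics/side17.png

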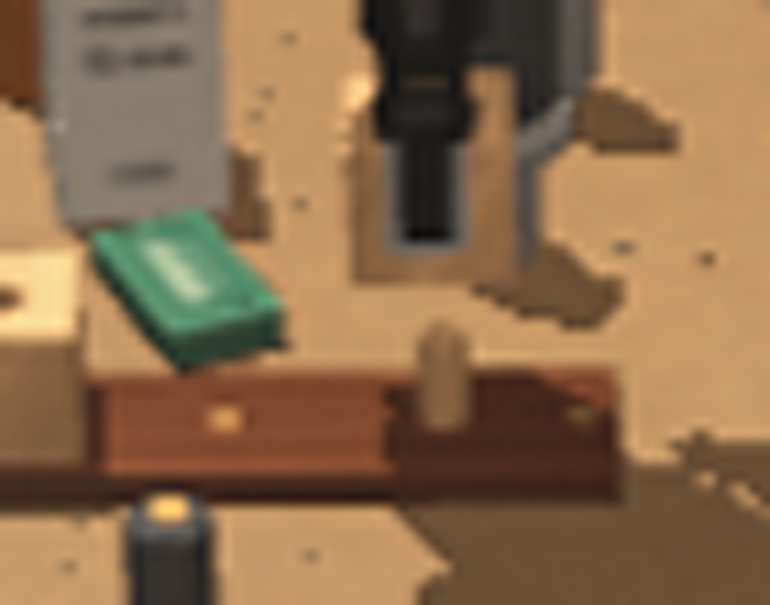

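Emit:
{"api": "servo_tool", "payload": {"moves": [[200,[-0.001,-0.001,0.001],0],[200,[0,0,0.003],0],[200,[0,0,0.004],0],[200,[0,0,0.004],0],[200,[0,0,0.002],0],[200,[0,0,0],0],[200,[0,0,0],0],[200,[0,0,0],0]]}}

```text
time: 26.63
tool_pos: [0.4484, -0.2956, 0.0861]
tcp_rot: [-3.111, -0.266, 0.013]
wrist_force: [0.5, 1.4, -0.9]
width: 0.511
```

```bash
sed -i 's/-.001,-.001,.0361/-.002,-.001,.0361/' b.py
cat > v.py <<'E'
import sys
from workcell import bot
from h import *
k=sys.argv[1]
s=bot.read_state();R=Ro.from_rotvec(s["tcp_rot"]).as_matrix();p=s["tool_pos"]
for n,o,w,h,f in(("side",(285,175),70,55,11),):
    c=bot.read_camera(n);np.savez(n+k+".npz",**c);z=Cam(n+k+".npz")
    z.crop(*o,w,h,f,f"pics/{n}{k}.png")
    q=lambda X:((z.proj(X)-o+.5)*f-.5).round(0).tolist()
    print(n,"dowel top",q([[.446,-.2945,.04]]),"bore bottom",q([p+R@[-.002,-.001,.0361]]),"bottom corners",q([p+R@[a*.022,b*.022,.0361] for a,b in((-1,-1),(1,-1),(1,1),(-1,1))]))
E
python3 b.py; python3 v.py 18
```

```text
t 26.63 pos [ 0.4484 -0.2956  0.0861] yaw 0.171 tilt [-0.0102  0.0181] F [ 0.46  1.39 -0.89] M [-0.017 -0.011  0.008] w 0.511 q6 0.76
bore bottom [ 0.4459 -0.2943  0.05  ]
tool delta [ 0.0001  0.0002 -0.    ] down 0.038
side dowel top [[444.0, 331.0]] bore bottom [[444.0, 300.0]] bottom corners [[520.0, 338.0], [354.0, 341.0], [355.0, 259.0], [517.0, 256.0]]
```

View pics/side18.png

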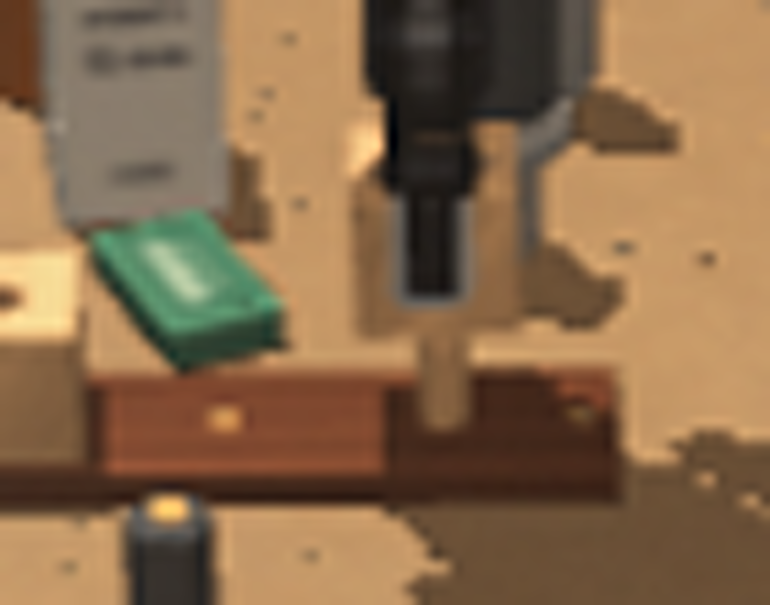

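Emit:
{"api": "servo_tool", "payload": {"moves": [[200,[0,0,0.0015],0],[200,[0,0,0.002],0],[200,[0,0,0.002],0],[200,[0,0,0.002],0],[200,[0,0,0.0015],0],[200,[0,0,0.0015],0],[200,[0,0,0.0015],0],[200,[0,0,0.001],0]]}}

```text
time: 27.35
tool_pos: [0.4488, -0.2958, 0.0725]
tcp_rot: [-3.112, -0.266, 0.012]
wrist_force: [-0.7, 0.2, 0.3]
width: 0.507
```

```bash
python3 b.py
```

```text
t 27.35 pos [ 0.4488 -0.2958  0.0725] yaw 0.171 tilt [-0.0089  0.0171] F [-0.74  0.23  0.28] M [0.012 0.    0.078] w 0.507 q6 0.76
bore bottom [ 0.4464 -0.2945  0.0365]
tool delta [-0.0004 -0.0001  0.    ] down 0.0245
```

Emit:
{"api": "servo_tool", "payload": {"moves": [[200,[0,0,0.001],0],[200,[0,0,0.001],0],[200,[0,0,0.001],0],[200,[0,0,0.001],0],[200,[0,0,0.001],0],[200,[0,0,0.001],0],[200,[0,0,0.001],0],[200,[0,0,0.001],0]]}}

```text
time: 28.02
tool_pos: [0.4493, -0.2962, 0.0641]
tcp_rot: [-3.114, -0.266, 0.01]
wrist_force: [-0.5, 0.2, -0.6]
width: 0.51
```

```bash
python3 b.py
```

```text
t 28.02 pos [ 0.4493 -0.2962  0.0641] yaw 0.171 tilt [-0.0079  0.0161] F [-0.48  0.16 -0.59] M [-0.021 -0.028 -0.031] w 0.510 q6 0.76
bore bottom [ 0.4468 -0.2949  0.028 ]
tool delta [-0.0007 -0.0006  0.    ] down 0.016
```

Emit:
{"api": "servo_tool", "payload": {"moves": [[200,[-0.0005,0,0.001],0],[200,[0,0,0.001],0],[200,[0,0,0.001],0],[200,[0,0,0.001],0],[200,[0,0,0.001],0],[200,[0,0,0.0015],0],[200,[0,0,0.0015],0],[200,[0,0,0.0015],0]]}}

```text
time: 28.68
tool_pos: [0.4487, -0.2962, 0.0537]
tcp_rot: [-3.114, -0.266, 0.01]
wrist_force: [0.0, 0.6, -0.6]
width: 0.513
```

```bash
python3 b.py
```

```text
t 28.68 pos [ 0.4487 -0.2962  0.0537] yaw 0.171 tilt [-0.0076  0.0158] F [ 0.05  0.58 -0.56] M [-0.065  0.043  0.009] w 0.513 q6 0.76
bore bottom [ 0.4463 -0.295   0.0177]
tool delta [-0.0002 -0.0005  0.    ] down 0.0057
```

Emit:
{"api": "servo_tool", "payload": {"moves": [[200,[0,0,0.001],0],[200,[0,0,0.001],0],[200,[0,0,0.001],0],[200,[0,0,0.001],0],[200,[0,0,0.001],0],[200,[0,0,0.001],0],[200,[0,0,0.001],0],[200,[0,0,0.001],0]]}}

```text
time: 29.35
tool_pos: [0.4488, -0.2963, 0.0482]
tcp_rot: [-3.113, -0.266, 0.011]
wrist_force: [-2.0, 1.8, 7.0]
width: 0.509
```

```bash
python3 b.py; python3 v.py 19
```

```text
t 29.35 pos [ 0.4488 -0.2963  0.0482] yaw 0.171 tilt [-0.0087  0.0163] F [-1.96  1.79  7.  ] M [ 0.202  0.365 -0.035] w 0.509 q6 0.76
bore bottom [ 0.4463 -0.295   0.0121]
tool delta [-0.0002 -0.0006  0.    ] down 0.0001
side dowel top [[444.0, 331.0]] bore bottom [[444.0, 418.0]] bottom corners [[519.0, 457.0], [355.0, 459.0], [356.0, 376.0], [516.0, 374.0]]
```

View pics/side19.png

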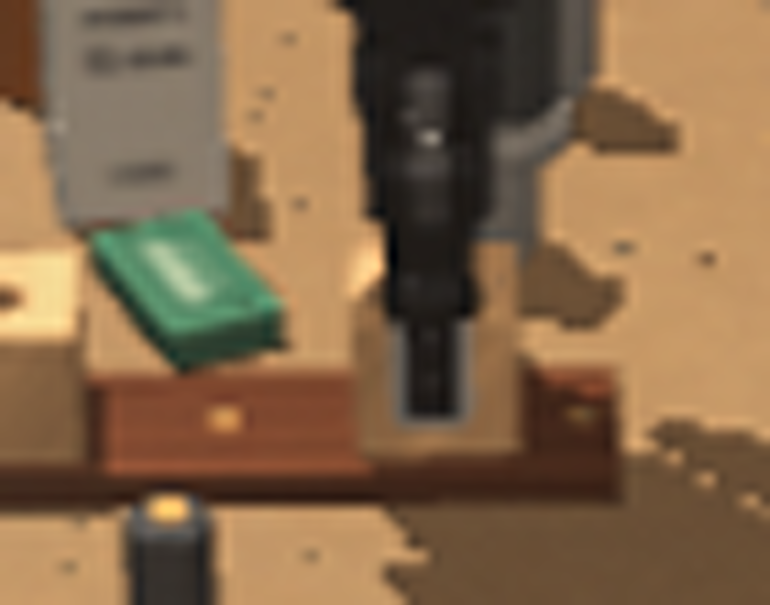

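Emit:
{"api": "servo_tool", "payload": {"moves": [[200,[0,0,0.0015],0],[200,[0,0,0.0015],0],[200,[0,0,0.0015],0],[150,[0,0,0],0],[120,[0,0,0],0],[100,[0,0,0],0],[69,[0,0,0],0],[69,[0,0,0],0]]}}

```text
time: 30.07
tool_pos: [0.4493, -0.2964, 0.049]
tcp_rot: [-3.113, -0.267, 0.011]
wrist_force: [0.5, 0.3, 0.0]
width: 0.732
```

```bash
python3 b.py; python3 v.py 20
```

```text
t 30.07 pos [ 0.4493 -0.2964  0.049 ] yaw 0.171 tilt [-0.0085  0.0164] F [0.53 0.28 0.01] M [-0.02   0.011  0.003] w 0.732 q6 0.76
bore bottom [ 0.4469 -0.2951  0.0129]
tool delta [-0.0007 -0.0008  0.    ] down 0.0009
side dowel top [[444.0, 331.0]] bore bottom [[442.0, 415.0]] bottom corners [[517.0, 454.0], [353.0, 457.0], [355.0, 373.0], [514.0, 371.0]]
```

View pics/side20.png

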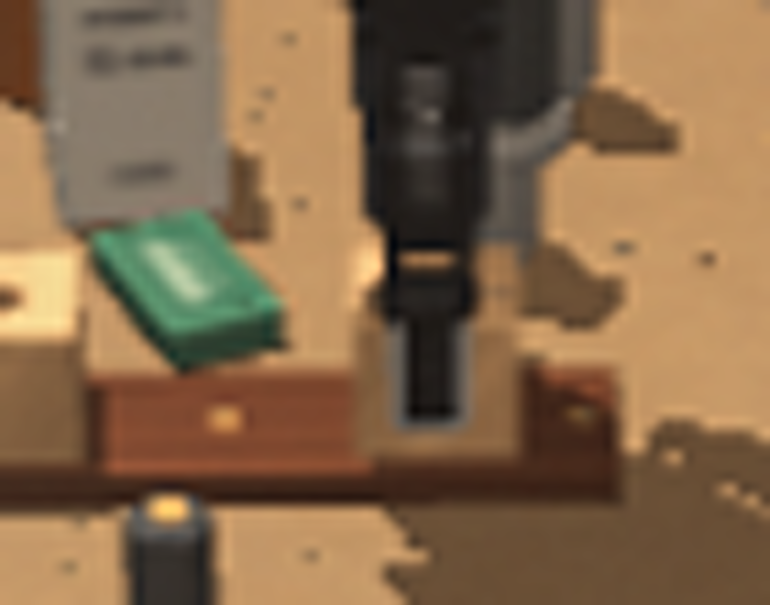

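Emit:
{"api": "servo_tool", "payload": {"moves": [[69,[0,0,-0.005],0],[69,[0,0,-0.012],0],[69,[0,0,-0.025],0],[69,[0,0,-0.03],0],[69,[0,0,-0.035],0],[69,[0,0,-0.035],0],[69,[0,0,-0.03],0],[69,[0,0,-0.01],0]]}}

```text
time: 30.78
tool_pos: [0.4475, -0.297, 0.2382]
tcp_rot: [-3.105, -0.266, 0.025]
wrist_force: [1.3, -0.6, 0.1]
width: 0.73
```

Emit:
{"api": "servo_tool", "payload": {"moves": [[69,[-0.005,0.015,0],0],[69,[-0.01,0.03,0],0],[69,[-0.02,0.035,0],0],[69,[-0.02,0.035,0],0],[69,[-0.02,0.035,0],0],[69,[-0.02,0.035,0],0],[69,[-0.015,0.025,0],0],[69,[-0.01,0.01,0],0]]}}

```text
time: 31.45
tool_pos: [0.3685, -0.5417, 0.2444]
tcp_rot: [-3.114, -0.282, 0.006]
wrist_force: [0.1, 0.4, -0.4]
width: 0.732
```

```bash
python3 d.py .3,-.6,.25
python3 - <<'E'
from workcell import bot
from h import *
for n,o,w,h,f in(("side",(240,150),160,150,4),("top",(190,165),240,110,3.3)):
    c=bot.read_camera(n);np.savez(n+"21.npz",**c);z=Cam(n+"21.npz")
    z.crop(*o,w,h,f,f"pics/{n}21.png")
E
```

```text
t 31.45 pos [ 0.3685 -0.5417  0.2444] yaw 0.180 tilt [-0.005  0.015] F [ 0.07  0.44 -0.37] M [-0.032  0.022  0.002] w 0.732 q6 0.38
  tool delta [-0.0779  0.045  -0.0061] |xy| 0.0900
```

View pics/side21.png

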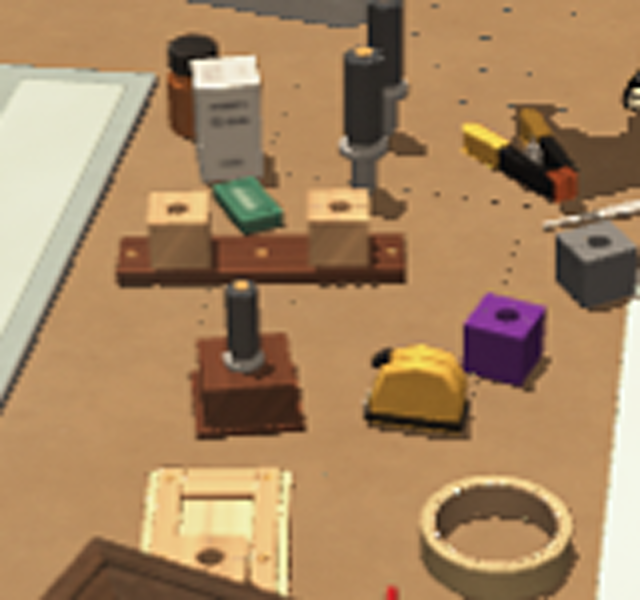

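View pics/top21.png

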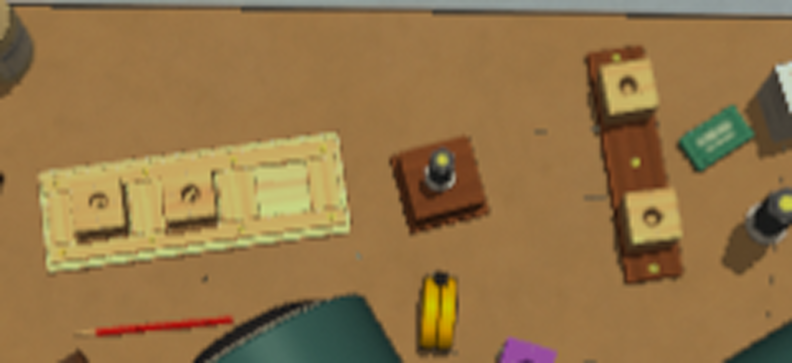

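Both pictures look right. I'll check the squareness, the seat and the gauge numerically in zoomed views.

Run:
```python
from h import *
z=Cam("top21.npz");z.crop(365,170,45,85,7,"pics/top22.png")
z=Cam("side21.npz");z.crop(265,190,80,40,9,"pics/side22.png")
z.crop(280,215,50,50,12,"pics/side22g.png")
```

```text
(no output)
```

View pics/top22.png

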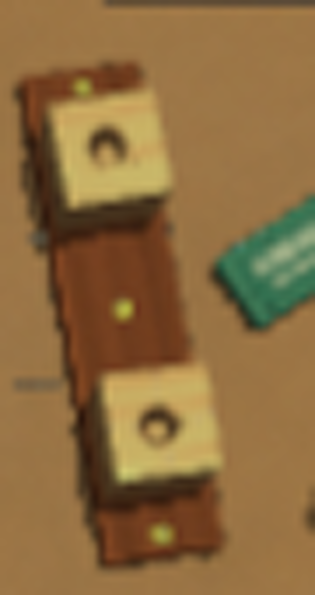

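View pics/side22.png

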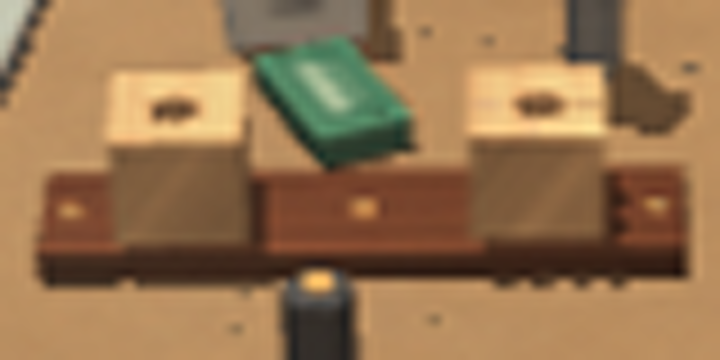

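View pics/side22g.png

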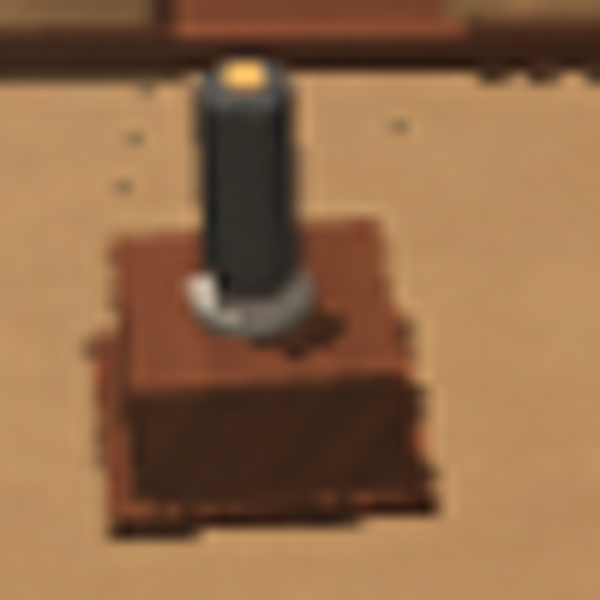

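Run:
```python
from h import *
z=Cam("top21.npz");o=np.array([365,170]);f=8
im=cv2.resize(z.im[170:255,365:410],None,fx=f,fy=f,interpolation=cv2.INTER_CUBIC).astype(int)
m=((im[:,:,1]>125)&(im[:,:,0]>150)).astype(np.uint8)
m[:, :]=cv2.morphologyEx(m,cv2.MORPH_OPEN,np.ones((17,17)))
cs,_=cv2.findContours(m,cv2.RETR_EXTERNAL,cv2.CHAIN_APPROX_NONE)
for c in cs:
    if cv2.contourArea(c)<4000: continue
    p=(c.reshape(-1,2)+.5)/f-.5+o
    w=z.plane(p,.052)[:,:2]
    r=cv2.minAreaRect((w*1000).astype(np.float32));print(np.round(r[0],1),np.round(r[1],1),"ang %.1f"%r[2])
    b=w-w.mean(0)
    for yw in (r[2],): pass
    # straight-line fits of each side
    a=np.deg2rad(9.7);U=np.c_[b@[np.cos(a),np.sin(a)],b@[-np.sin(a),np.cos(a)]]
    for k in(0,1):
        for sg in(1,-1):
            q=U[(np.abs(U[:,1-k])<.015)&(sg*U[:,k]>.01)]
            if len(q)>20: print("  side",k,sg,"deg %.2f"%(9.7+(1 if k==1 else -1)*np.rad2deg(np.polyfit(q[:,1-k],q[:,k],1)[0])),"at %.4f"%q[:,k].mean())
```

```text
[ 446.8 -296.6] [44.5 46.4] ang 8.7
  side 0 1 deg 9.32 at 0.0218
  side 0 -1 deg 8.49 at -0.0213
  side 1 1 deg 9.30 at 0.0227
  side 1 -1 deg 8.99 at -0.0225
[ 563.4 -276. ] [44.9 46.8] ang 11.2
  side 0 1 deg 10.13 at 0.0219
  side 0 -1 deg 10.79 at -0.0217
  side 1 1 deg 11.04 at 0.0228
  side 1 -1 deg 11.74 at -0.0229
```

Run:
```python
from h import *
z=Cam("top21.npz");o=np.array([365,170]);f=8
rgb=cv2.resize(z.im[170:255,365:410],None,fx=f,fy=f,interpolation=cv2.INTER_CUBIC)
im=rgb.astype(int)
# rail: red-brown, R/B high, darker than bench
m=((im[:,:,0]<138)&(im[:,:,0]-im[:,:,2]>30)&(im[:,:,1]<85)).astype(np.uint8)
cv2.imwrite("pics/m.png",np.hstack([rgb[:,:,::-1],cv2.cvtColor(m*255,cv2.COLOR_GRAY2BGR)])[:600])
P=lambda x,y:z.plane([[(x+.5)/f-.5+365,(y+.5)/f-.5+170]],.012)[0,:2]
L=[];Rr=[]
for y in range(100,630,3):
    xs=np.where(m[y])[0]
    if len(xs)>60: L.append(P(xs[0],y));Rr.append(P(xs[-1],y))
for n,q,rng in(("left",L,[(.40,.61)]),("right",Rr,[(.40,.425),(.47,.54),(.40,.54)])):
    q=np.array(q)
    for a,b in rng:
        w=q[(q[:,0]>a)&(q[:,0]<b)]
        for _ in range(5):
            c=np.polyfit(w[:,0],w[:,1],1);r=w[:,1]-np.polyval(c,w[:,0]);w=w[np.abs(r)<max(2*r.std(),.0007)]
        print(n,a,b,len(w),"deg %.2f"%np.rad2deg(np.arctan(c[0])),"y at .446: %.4f"%np.polyval(c,.446))
s=Cam("side21.npz")
```

```text
left 0.4 0.61 103 deg 9.62 y at .446: -0.2646
right 0.4 0.425 22 deg -35.58 y at .446: -0.3644
right 0.47 0.54 47 deg 9.82 y at .446: -0.3292
right 0.4 0.54 63 deg 5.40 y at .446: -0.3223
```

View pics/m.png

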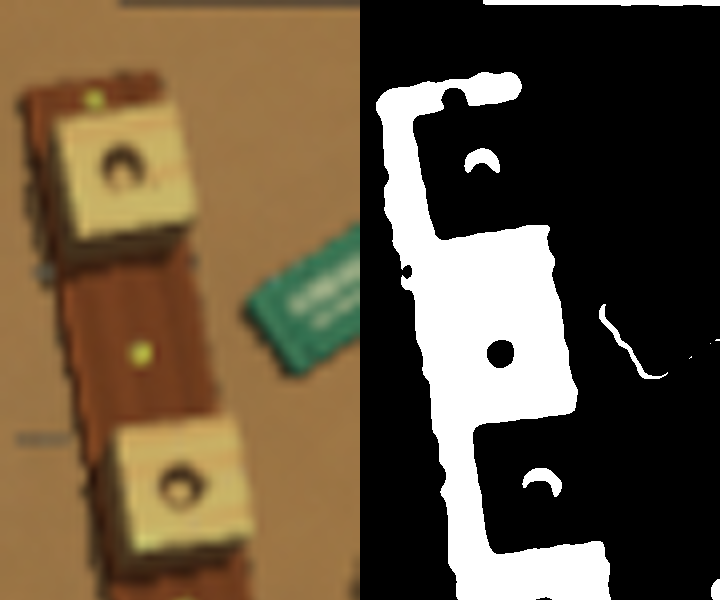

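```bash
python3 -c "
from workcell import bot
print(bot.finish_job())"
```

```text
the job is handed in; nothing more can be done
None
```

I gauged the three blocks from left to right, and the right-hand one is the through-bored block. It is now on the empty dowel, and the gauge is back in its stand. I handed the job in at about 31.5 s.

- **Gauging:** In the left block the pin stopped about 14.5 mm down, and in the middle block about 21 mm down. I tried each a second time and it stopped at the same depth, with readings of up to about 15 N. The right block let the pin down until the collar rested on it.
- **Gauge:** It went back to the tool height I picked it up at. The pictures taken afterwards show it upright, with the collar on the top face of the stand.
- **Block on the dowel:** It slid on without any noticeable force and stopped at the height expected for fully down, with about 7 N at the seat. I pressed lightly once more before letting go.
- **Everything else:** The last pictures show the other two blocks in their nests. Nothing else looks moved, and the robot was touching nothing.

**Disagreement in the last checks:** the placed block measures 8.5–9.3°, and the rail's edges 9.6–9.8°, so it is square to within about 1°. The fixed block on the far dowel measured nearer 11°, about 2° from mine. I trusted the rail edges and left the block as it was.

While I carried the block the tool tilted, so the block leaned about 2.5° (estimated from the tool pose). The pictures after release show it sitting flat.

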